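Set up the soldering place for battery packs

TASK

Get the bench ready for soldering: first slide the grey fume extractor into its yellow taped outline, centred and square with it, and then push the orange intake pipe fully down onto the extractor's spigot. Lay every blue battery pack on the sloped work rest, lengthwise up the slope and flat on the ledge, side by side, each with its lower end right against the yellow stop lip; leave the other things on the bench where they are and do not tip the extractor over.

Things in the scene. Friction and masses are not known exactly. Their poses are not given: they have to be found in the camera images.
- rest: fixed aluminium stand of the sloped work rest; origin on the bench under the middle of the rest, x axis points the way the ledge rises (away from the robot), y along the ledge
- deck: the rest's sloped wooden ledge: 80 mm deep up the slope, 380 mm long, 10 mm thick, its middle 90 mm above the bench, sloped 0.31 rad. Origin at the middle of its upper surface; x up the slope (away from the robot), y along the ledge, z square out of the surface. Four packs fit side by side with finger room at y = -138, -46, +46 and +138 mm
- lip (a point): middle of the foot of the yellow stop lip's inner face, at deck x = -40 mm. The lip runs along the ledge's whole low edge, 8 mm thick, 12 mm high above the surface. A pack lying against it has its centre at deck x = +15 mm, z = +22 mm and overhangs the ledge's upper edge by 30 mm
- spot: outline of flat yellow tape on the bench (no thickness to feel), inside 180 mm along its x by 160 mm along its y; origin at its centre on the bench
- extractor: loose grey fume extractor, a box 150 mm (x) by 130 mm (y) by 70 mm high, about 0.9 kg, too wide to grip, slides when pushed low with about 10 N; origin at the centre of its underside. A vertical steel spigot stands in the middle of its top: 36 mm diameter, 35 mm high, the top 9 mm tapered to 26 mm
- spigot_foot (a point): foot of the extractor's spigot: centre of the box's top, 70 mm above its underside
- pipe: loose orange intake pipe, a rigid straight tube standing upright: 52 mm outside, 41 mm inside diameter, 95 mm high, open at both ends; origin at the centre of its lower end. It slips over the spigot with 2.5 mm play all round and is fully home when its lower end stands on the extractor's top
- pack_a: blue shrink-wrapped battery pack with white ends, 110 mm long (x) by 44 by 44 mm, 0.38 kg, origin at its centre; one of three or four alike (absent ones read None)
- pack_b: blue shrink-wrapped battery pack with white ends, 110 mm long (x) by 44 by 44 mm, 0.38 kg, origin at its centre; one of three or four alike (absent ones read None)
- pack_c: blue shrink-wrapped battery pack with white ends, 110 mm long (x) by 44 by 44 mm, 0.38 kg, origin at its centre; one of three or four alike (absent ones read None)
- pack_d: blue shrink-wrapped battery pack with white ends, 110 mm long (x) by 44 by 44 mm, 0.38 kg, origin at its centre; one of three or four alike (absent ones read None)
- multimeter: yellow multimeter with round dial, 150 x 75 x 34 mm, lying flat; bystander, origin at centre of underside
- solder_spool: standing spool, 54 mm diameter, 45 mm high; bystander, origin at centre of underside
- screwdriver: red-handled screwdriver lying on the right; bystander
- jar: amber screw jar, 60 mm diameter, 70 mm high; bystander, origin at centre of underside
- flux: white bottle with red cap, 44 mm diameter, 100 mm high; bystander, origin at centre of underside
- tape_roll: black roll of tape lying flat, 90 mm outside diameter, 25 mm high; bystander, origin at centre of underside
Mind the look-alikes: they are no part of the job. Of the things that look like the pipe, take the one that is nearest to the robot's base at the start.

How it is judged:
By the outcome, as a careful person would: the job done as asked, in the order asked, and still so for the second after the job is handed in, with the robot touching nothing.
Of pack_a, pack_b, pack_c, pack_d only 3 to 4 are there at a start; the rules pass over those that are not, and their reading is None.
At some moment in a run one of pack_a, pack_b, pack_c, pack_d, extractor may be knocked a few centimetres aside while the robot is not near it.
It also fails if it takes over 208 s, if anything falls off the work surface, if the arm or the gripper's body presses on something with over 40 N, if the wrist force passes 120 N, or if a joint passes its speed limit or range.

ROBOT

A 7-joint arm with a two-finger parallel gripper is mounted at the origin on the work surface. World frame = base frame: x ahead of the robot, y to its left, z up, the work surface at z = 0. Lengths are in m, angles in degrees, forces in N, time in s.
With the tool pointing down it reaches from about 0.425 to 0.875 m from the base axis. Payload 4.7 kg.
Tool frame: the origin (TCP) lies at the centre of the arm's flange, where the gripper is bolted on; the fingertips stand 182 mm ahead of it and the grasp point (between the pads) lies 164 mm ahead of it (env.grip_depth is the distance from the TCP to the grasp point, in m); z points along the fingers, y is the line along which they close (so a half turn about z gives the same grasp; the last joint's range is limited). The gripper opens to 87 mm and grips with 3 to 60 N. Pads are 19 mm wide; open, the fingers measure 117 mm over their backs; the gripper's body (75 mm by 190 mm) begins 51 mm behind the grasp point.
Start: joints at [-69.036, 18.392, -4.016, 83.108, 1.295, 78.541, -3.26], TCP at [0.224, 0.61, 0.405] pointing down, gripper open.
Joint ranges: [-163.93, 163.93], [-17.29, 119.83], [-79.2, 71.16], [3.27, 140.29], [-89.18, 269.18], [5.43, 117.66], [-154.24, 154.24]. Speed limits (degrees/s): [147.25, 147.25, 180, 180, 180, 180, 180].

INTERFACE

Orientations are given as [roll, pitch, yaw] about the fixed x, y, z axes, in that order (R = Rz(yaw) Ry(pitch) Rx(roll)).
In Python, from cell import env gives the robot as it stands. The module is installed in compiled form; this text tells all that it offers.
- The arm moves only by the tool send_rows, never from a script. Its arguments are lists of equal length, an entry for each row: "xyz": the shift along the tool's x, y, z in m, a list of three; "rotation": the turn, a rotation vector about the tool's x, y, z in rad, a list of three; "jaw": the opening, from 0 (shut) to 1 (fully open). A call has 1 to 20 rows; each row shifts and turns the commanded pose from where the row before left it, along the tool's axes as they then stand; what a row does not reach is not made up. A row lasts 1/10 s, in which the tool goes at most 50 mm and 8.59 degrees, less where a joint would pass 70% of its speed; a pose out of reach is approached as far as the arm can. A call is refused whole if a number of a shift passes 0.05 or a number of a turn 0.15, either way. A call with a gripper value outside its range is refused whole. The fingers move at their own pace and stop on an object; "newtons" is the grip in N (left out, the last holds). Time passes only in rows, so rows that do not move let the fingers close. It gives the time, the measured TCP pose, the force, the opening and the grip force at its end, in the units of the state.
- env.get_obs(): the state, without advancing time (a new reading comes with each control period).
- env.read_camera(name): name is "scene" or "side" or "wrist"; returns a dict with "image" (480x640x3 uint8, blue, green, red), "fx", "fy", "cx", "cy" (pixels), "R" (3x3) and "t" (3): a world point X has camera coordinates R X + t. Camera axes: x right, y down, z forward; pixel columns grow to the right and rows downward; lengths in m; the calibration is good to about 2 mm. A picture is of the moment at which its call begins. There is no depth.
- env.sign_off(): hands the job in; it is judged then, once.
The state is a dict: "time_s": time; "qpos": joint angles; "joint_velocities": joint speeds; "effort": joint torques, N m; "tool_pos": TCP position; "tool_rot": TCP orientation; "force": force on the tool from outside, world axes, zero at the start; "wrist_torque": the same for the moment, N m; "grip_width": finger opening in m; "grasp_force": force on a finger pad.
Only numpy, scipy, OpenCV 4.12 (cv2) and the standard library are available. Lean on these libraries where they do the work, as an engineer would, in place of code of your own. Each camera call takes 0.05 s, during which the arm holds its last target. There are 200 camera calls.

## Working session

There is one attempt and no reset: what is moved stays moved. The work goes in short steps, Python scripts to look and compute and a tool call to move; the robot and the scene stay as the last step left them, time stands still between calls to the robot, and variables do not carry over. Pictures are saved under pics/ and viewed, at most 14 in all, crops included, and the job is handed in when it is done.

Besides the shell and the picture viewer there is one more tool, called after "Request:" in YAML: its name, and indented under it one key for each argument. send_rows: Moves the arm, as the interface text tells. Its arguments: {"type":"object","properties":{"xyz":{"type":"array"},"rotation":{"type":"array"},"jaw":{"type":"array"},"newtons":{"type":"number"}},"required":["xyz","rotation","jaw"]}

```bash
mkdir -p pics
python3 - <<'E'
from cell import env
import cv2,numpy as np,pickle
o=env.get_obs()
print({k:np.round(v,3) for k,v in o.items()}, env.grip_depth)
d={}
for n in("scene","side","wrist"):
    c=env.read_camera(n);d[n]=c;cv2.imwrite(f"pics/{n}0.png",c["image"])
    print(n,c["fx"],c["cx"],c["cy"],"pos",-c["R"].T@c["t"],"fwd",c["R"][2])
pickle.dump(d,open("cams0.pkl","wb"))
E
```

```text
{'time_s': np.float64(0.0), 'qpos': array([-69.037,  18.437,  -4.015,  83.176,   1.296,  78.542,  -3.262]), 'joint_velocities': array([-0.107, -0.055,  0.126,  0.051,  0.019,  0.019, -0.015]), 'effort': array([-2.0000e-03, -4.9128e+01, -4.0500e-01, -3.1254e+01, -6.4000e-02,
        4.3000e-02,  0.0000e+00]), 'tool_pos': array([0.224, 0.61 , 0.404]), 'tool_rot': array([-1.79890e+02,  7.00000e-03,  1.59845e+02]), 'force': array([ 0.523, -1.327,  0.149]), 'wrist_torque': array([-0.028, -0.016,  0.012]), 'grasp_force': np.float64(0.0), 'grip_width': np.float64(0.087)} 0.1635
scene 475.37132152682267 314.5527620756723 246.98906033067144 pos [ 1.24019034 -0.15004743  1.05612315] fwd [-0.55050112  0.12577088 -0.82530613]
side 624.3352435232001 331.6333996659043 230.89167873812696 pos [-0.33823007 -0.89995901  1.01991983] fwd [ 0.5749715   0.56282925 -0.59382742]
wrist 330.63666926532727 320.5953031729684 236.73021282172277 pos [0.1560089  0.63547243 0.38306052] fwd [ 0.2495852  -0.09348276 -0.96382996]
```

View pics/scene0.png

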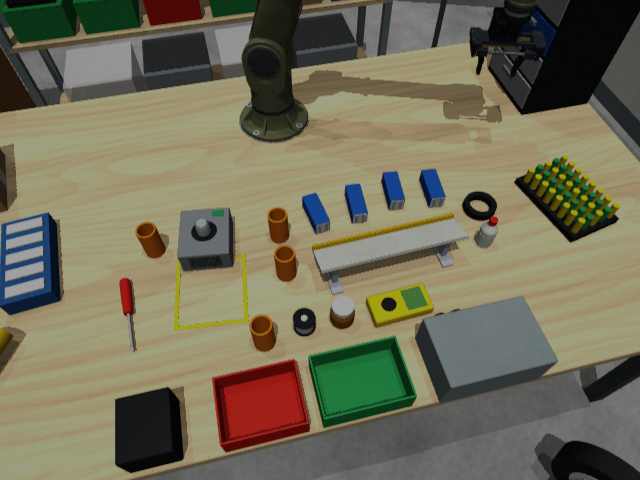

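View pics/side0.png

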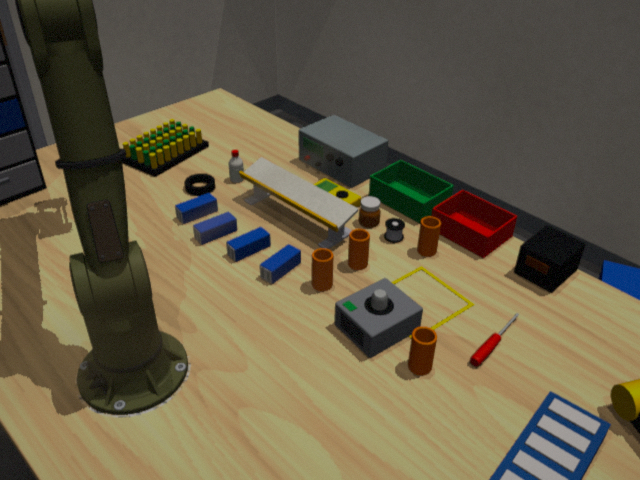

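The scene picture shows four blue packs at (316,212), (356,202), (393,190) and (432,187). It also shows four orange tubes at (150,240), (278,225), (286,263) and (262,332), the extractor at (205,238), the tape outline at (212,290) and the rest at (390,245). The side view agrees.

```bash
cat > h.py <<'E'
import cv2,numpy as np
def ray(c,p):
    p=np.atleast_2d(np.asarray(p,float));d=np.c_[(p[:,0]-c["cx"])/c["fx"],(p[:,1]-c["cy"])/c["fy"],np.ones(len(p))]
    return -c["R"].T@c["t"], d@c["R"]
def plane(c,p,z):
    o,d=ray(c,p);return o+d*((z-o[2])/d[:,2:3])
def proj(c,X):
    q=np.atleast_2d(X)@c["R"].T+c["t"];return np.c_[q[:,0]/q[:,2]*c["fx"]+c["cx"],q[:,1]/q[:,2]*c["fy"]+c["cy"]]
def tri(c1,p1,c2,p2):
    o1,d1=ray(c1,p1);o2,d2=ray(c2,p2);d1=d1[0];d2=d2[0]
    s=np.linalg.lstsq(np.c_[d1,-d2],o2-o1,rcond=None)[0]
    a=o1+d1*s[0];b=o2+d2*s[1];return (a+b)/2,np.linalg.norm(a-b)
R={"blue":((105,110,50),(130,255,255)),"orange":((5,150,50),(16,255,255)),"yellow":((22,130,110),(32,255,255))}
def mask(c,n):
    return cv2.inRange(cv2.cvtColor(c["image"],cv2.COLOR_BGR2HSV),*R[n])
def blobs(c,n,amin=60,close=0):
    m=mask(c,n)
    if close:m=cv2.morphologyEx(m,cv2.MORPH_CLOSE,np.ones((close,close)))
    k,_=cv2.findContours(m,cv2.RETR_EXTERNAL,cv2.CHAIN_APPROX_NONE)
    return [x for x in k if cv2.contourArea(x)>amin]
def cen(k):
    M=cv2.moments(cv2.convexHull(k));return np.array([M["m10"],M["m01"]])/M["m00"]
E
python3 - <<'E'
from h import *
import pickle
np.set_printoptions(precision=4,suppress=True)
d=pickle.load(open("cams0.pkl","rb"));S,T=d["scene"],d["side"]
for n,z in(("blue",.022),("orange",.0475),("yellow",0)):
  for nm,c in(("scene",S),("side",T)):
    for k in blobs(c,n,60,3):
      print(n,nm,cv2.contourArea(k),cv2.boundingRect(k),cen(k).round(1),"at",plane(c,cen(k),z)[0][:2])
E
python3 - <<'E'
import pickle,cv2,numpy as np
d=pickle.load(open("cams0.pkl","rb"))
a=cv2.resize(d["scene"]["image"][190:340,150:330],None,fx=2.2,fy=3.3*2.2/3.3)
a=cv2.resize(d["scene"]["image"][180:340,160:350],(760//2,320))
b=cv2.resize(d["side"]["image"][250:400,310:490],(384,320))
c=cv2.resize(d["scene"]["image"][200:300,300:480],(400,222));e=cv2.resize(d["side"]["image"][150:260,230:370],(364,286))
im=np.zeros((600,800,3),np.uint8);im[:320,:380]=a;im[:320,400:784]=b;im[320:542,:400]=c;im[314+6:320+280,400:764]=e[:280]
cv2.imwrite("pics/crop0.png",im)
E
```

```text
blue scene 3932.0 (0, 213, 52, 95) [ 24.8 259.7] at [ 0.4111 -0.7342]
blue scene 509.0 (302, 193, 28, 40) [314.9 211.1] at [0.4332 0.0365]
blue scene 420.5 (345, 184, 23, 39) [355.3 201.3] at [0.4256 0.1555]
blue scene 396.0 (383, 172, 22, 37) [393.  188.4] at [0.4051 0.2739]
blue scene 388.0 (422, 169, 23, 37) [432.2 186. ] at [0.4233 0.3866]
blue side 5118.0 (490, 392, 120, 88) [554.1 443.3] at [ 0.4634 -0.7092]
blue side 954.0 (601, 260, 39, 40) [621.7 276.9] at [ 1.0208 -0.5829]
blue side 678.0 (261, 245, 39, 35) [281.7 261.6] at [0.4446 0.0391]
blue side 656.5 (227, 228, 43, 33) [249.1 242.9] at [0.433  0.1552]
blue side 447.5 (195, 213, 41, 24) [217.7 225. ] at [0.4208 0.2752]
blue side 465.5 (176, 192, 40, 28) [195.7 205.2] at [0.4325 0.3947]
blue side 153.0 (0, 108, 22, 23) [ 10.3 119.7] at [0.2689 1.2642]
orange scene 652.0 (250, 316, 26, 36) [262.7 333.1] at [ 0.7717 -0.1671]
orange scene 158.5 (330, 310, 25, 19) [341.5 317.9] at [0.7772 0.0182]
orange scene 639.0 (136, 223, 30, 35) [150.4 239.9] at [ 0.4444 -0.4066]
orange scene 1172.0 (268, 208, 29, 74) [281.9 244.3] at [
[... 244 characters left out ...]
e 738.5 (417, 212, 28, 45) [429.9 234.5] at [ 0.7803 -0.1651]
orange side 96.0 (360, 209, 20, 11) [370.3 213.4] at [0.7371 0.0068]
yellow scene 1612.0 (367, 283, 67, 41) [399.6 302.8] at [0.7494 0.1775]
yellow scene 622.5 (174, 254, 75, 76) [210.7 292. ] at [ 0.6079 -0.2766]
yellow scene 584.0 (312, 213, 142, 37) [381.9 231.2] at [0.5284 0.2032]
yellow side 249.5 (620, 379, 20, 33) [632.4 391.7] at [ 0.7112 -0.7553]
yellow side 471.5 (392, 266, 83, 64) [431.6 296.6] at [ 0.6383 -0.2886]
yellow side 231.0 (314, 178, 48, 27) [337.8 190.5] at [0.8074 0.2   ]
yellow side 124.0 (239, 171, 97, 56) [284.5 196.9] at [0.666  0.2824]
yellow side 78.5 (122, 125, 40, 20) [141.4 134.7] at [0.5618 0.9056]
```

View pics/crop0.png

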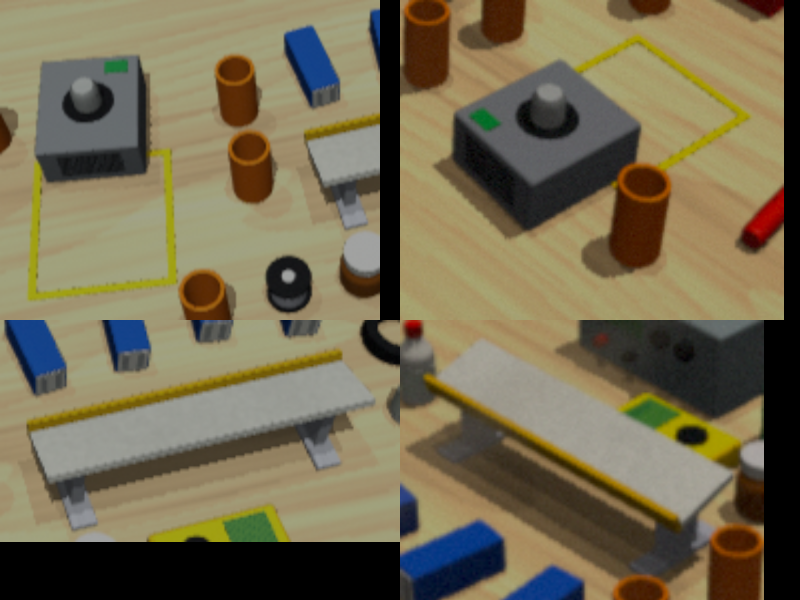

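The crop shows the tape mostly visible beyond the extractor, and the rest slightly yawed. The tube nearest the base is at about (0.477, -0.073). Next I go over the packs with the wrist camera.

Request:
send_rows:
  xyz:
    - [0, 0, 0]
    - [0, 0, 0]
    - [0, 0, 0]
    - [-0.0236, -0.039, 0]
    - [-0.0236, -0.039, 0]
    - [-0.0236, -0.039, 0]
    - [-0.0236, -0.039, 0]
    - [-0.0236, -0.039, 0]
    - [-0.0236, -0.039, 0]
    - [-0.0236, -0.039, 0]
    - [-0.0236, -0.039, 0]
    - [-0.0236, -0.039, 0]
    - [-0.0236, -0.039, 0]
    - [0, 0, 0]
    - [0, 0, 0]
  rotation:
    - [0, 0, -0.1175]
    - [0, 0, -0.1175]
    - [0, 0, -0.1175]
    - [0, 0, 0]
    - [0, 0, 0]
    - [0, 0, 0]
    - [0, 0, 0]
    - [0, 0, 0]
    - [0, 0, 0]
    - [0, 0, 0]
    - [0, 0, 0]
    - [0, 0, 0]
    - [0, 0, 0]
    - [0, 0, 0]
    - [0, 0, 0]
  jaw: [1, 1, 1, 1, 1, 1, 1, 1, 1, 1, 1, 1, 1, 1, 1]

```text
time_s: 1.65
tool_pos: [0.4607, 0.2193, 0.4046]
tool_rot: [180.0, -0.0, 179.9]
force: [-0.1, 0.6, 0.0]
grip_width: 0.087
grasp_force: 0.0
```

Run:
```python
from cell import env
from h import *
import pickle
c=env.read_camera("wrist");pickle.dump(c,open("w1.pkl","wb"));cv2.imwrite("pics/w1.png",c["image"]);print(-c["R"].T@c["t"],c["R"][2],c["R"][0],env.get_obs()["tool_pos"])
```

```text
[0.38827544 0.21989995 0.38395537] [ 2.65835232e-01 -4.62703650e-04 -9.64018369e-01] [ 1.34088003e-03  9.99999095e-01 -1.10215822e-04] [0.45997394 0.22076201 0.40457724]
```

Request:
send_rows:
  xyz:
    - [-0.005, -0.041, 0]
    - [-0.005, -0.041, 0]
    - [-0.005, -0.041, 0]
    - [-0.005, -0.041, 0]
    - [-0.005, -0.041, 0]
    - [-0.005, -0.041, 0]
    - [-0.005, -0.041, 0]
    - [-0.005, -0.041, 0]
    - [-0.005, -0.041, 0]
    - [-0.005, -0.041, 0]
    - [0, 0, 0]
    - [0, 0, 0]
  rotation:
    - [0, 0, 0]
    - [0, 0, 0]
    - [0, 0, 0]
    - [0, 0, 0]
    - [0, 0, 0]
    - [0, 0, 0]
    - [0, 0, 0]
    - [0, 0, 0]
    - [0, 0, 0]
    - [0, 0, 0]
    - [0, 0, 0]
    - [0, 0, 0]
  jaw: [1, 1, 1, 1, 1, 1, 1, 1, 1, 1, 1, 1]

```text
time_s: 2.9
tool_pos: [0.511, -0.1886, 0.4044]
tool_rot: [180.0, -0.0, -179.9]
force: [-0.5, 1.5, -0.1]
grip_width: 0.0869
grasp_force: 0.0
```

Run:
```python
from cell import env
from h import *
import pickle
c=env.read_camera("wrist");pickle.dump(c,open("w2.pkl","wb"));cv2.imwrite("pics/w2.png",c["image"]);print(-c["R"].T@c["t"],c["R"][2],c["R"][0],env.get_obs()["tool_pos"],env.get_obs()["tool_rot"])
a=cv2.imread("pics/w1.png");b=c["image"]
im=np.zeros((600,400,3),np.uint8);im[:300]=cv2.resize(a,(400,300));im[300:]=cv2.resize(b,(400,300))
cv2.imwrite("pics/w12.png",np.hstack([cv2.resize(b,(800,600))]))
```

```text
[ 0.43863974 -0.18825523  0.38372215] [ 2.65609131e-01  7.46092452e-04 -9.64080512e-01] [-2.28988755e-03  9.99997368e-01  1.43012379e-04] [ 0.51120622 -0.18747549  0.40435651] [ 1.79929983e+02 -3.33059702e-02 -1.79801184e+02]
```

View pics/w1.png

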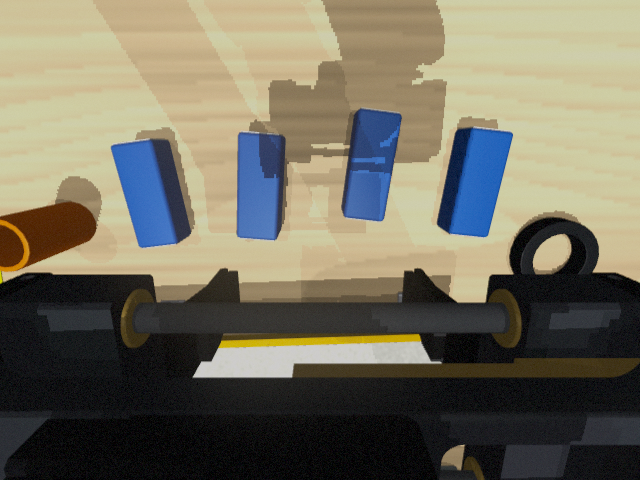

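View pics/w2.png

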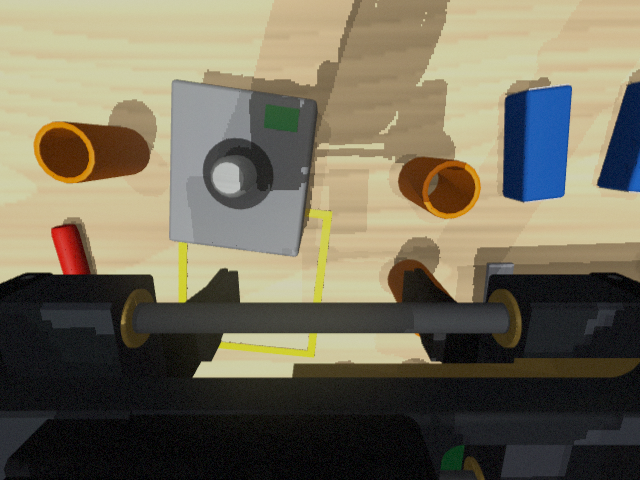

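The wrist pictures show packs in w1 at (150,190), (262,185), (373,165) and (475,182). In w2 the extractor's top corners are (173,80), (317,101), (298,255) and (170,240), the target pipe is at (440,187), and the tape runs from (184,243) to (330,212) to (312,355).

Run:
```python
from h import *
import pickle
np.set_printoptions(precision=4,suppress=True)
d=pickle.load(open("cams0.pkl","rb"));S,T=d["scene"],d["side"];w1=pickle.load(open("w1.pkl","rb"));w2=pickle.load(open("w2.pkl","rb"))
def rect(P):
    (c,s,a)=cv2.minAreaRect((P[:,:2]*1000).astype(np.float32).reshape(-1,1,2))
    return np.r_[c,s,a].round(1)
for nm,c in(("w1",w1),("w2",w2),("S",S),("T",T)):
  for k in blobs(c,"blue",300):
    r=rect(plane(c,k[:,0],.022)); 
    if abs(r[1])<600 and r[0]<600: print("pack",nm,r,"cen",plane(c,cen(k),.022)[0][:2])
for nm,c in(("w2",w2),("S",S)):
    m=mask(c,"yellow");p=np.argwhere(m)[:,::-1];P=plane(c,p,0)
    P=P[(P[:,0]>.45)&(P[:,0]<.78)&(P[:,1]>-.42)&(P[:,1]<-.12)]
    print("spot",nm,rect(P),len(P))
C=plane(w2,[(173,80),(317,101),(298,255),(170,240)],.07);print("ext",C[:,:2],C.mean(0),rect(C))
print("edge yaws",[np.degrees(np.arctan2(*(C[j]-C[i])[1::-1])) for i,j in((0,1),(1,2),(3,2),(0,3))])
# extractor height: top corners w2 vs scene (scene crop factor 2)
for a,b,n in(((317,101),(160+139/2,180+57/2),"TR"),((173,80),(160+43/2,180+62/2),"TL"),((298,255),(160+146/2,180+150/2),"BR"),((170,240),(160+38/2,180+157/2),"BL")):
    print(n,tri(w2,a,S,b))
print("spigot top",tri(w2,(228,179),S,(160+84/2,180+84/2)))
s,t=S,T
for n,a,b in(("upL",(321.2,271.1),(357.3,209.6)),("upR",(467.9,236.5),(260,158.5)),("lipL",(312.6,247.3),(337.7,227.3)),("lipR",(453.5,215.3),(239.6,172.3))):
    print(n,tri(S,a,T,b))
# pipe rim: orange bright ellipse in w2
print("pipe rim w2 @.095",plane(w2,(452,188),.095)[0],"T",plane(T,cen(blobs(T,'orange')[1]),.0475)[0])
```

```text
pack w1 [441.   27.8 113.8  46.7   7.2] cen [0.438  0.0273]
pack w1 [433.1 151.5  45.1 113.6  85.3] cen [0.43   0.1516]
pack w1 [428.7 385.   59.5 113.9  83.8] cen [0.4253 0.3857]
pack w1 [410.7 273.5  46.1 113.8  82.9] cen [0.4074 0.274 ]
pack w2 [439.3  38.8 113.9  66.4   7.2] cen [0.4357 0.0389]
pack w2 [436.3 124.9 113.1  43.2  14.5] cen [0.4388 0.1322]
pack S [435.   37.3 130.7  51.6   7.3] cen [0.4332 0.0365]
pack S [429.3 157.8  46.6 136.5  82.8] cen [0.426  0.1565]
pack S [408.7 275.6  48.2 135.9  79.9] cen [0.4051 0.2739]
pack S [425.8 389.2  51.5 137.   77.5] cen [0.4233 0.3866]
pack T [446.2  38.9 126.5  70.9   7. ] cen [0.4446 0.0391]
pack T [431.  167.  140.7  73.2   8.4] cen [0.4318 0.1613]
pack T [421.4 271.2  84.5 105.   83.3] cen [0.421  0.2764]
pack T [435.5 391.9  79.6 121.8  87.2] cen [0.4322 0.3956]
spot w2 [ 602.4 -274.6  179.3  199.8   83.6] 2121
spot S [ 601.8 -275.6  180.6  200.    83.6] 826
ext [[ 0.3839 -0.3168]
 [ 0.4006 -0.1915]
 [ 0.5441 -0.2106]
 [ 0.5288 -0.3366]] [ 0.4643 -0.2639  0.07  ] [ 464.7 -264.   127.   146.2   82.4]
edge yaws [np.float64(82.3
[... 160 characters left out ...]
4(1.133482129282145e-06))
TL (array([ 0.3836, -0.3173,  0.0675]), np.float64(0.0010410504889398885))
BR (array([ 0.5485, -0.2074,  0.0568]), np.float64(0.008224253673958211))
BL (array([ 0.5309, -0.3374,  0.0636]), np.float64(0.004199680774741602))
spigot top (array([ 0.4656, -0.2638,  0.1069]), np.float64(0.002138951169503058))
upL (array([ 0.6708, -0.0043,  0.0966]), np.float64(0.0006194710051038442))
upR (array([0.6564, 0.3757, 0.0934]), np.float64(0.002816354413208212))
lipL (array([ 0.5918, -0.0084,  0.0823]), np.float64(0.004125206052129528))
lipR (array([0.5771, 0.3734, 0.0802]), np.float64(0.0010422822479516348))
pipe rim w2 @.095 [ 0.4739 -0.0737  0.095 ] T [ 0.4769 -0.073   0.0475]
```

Results: the spot is at (0.602, -0.275) with yaw -6.4°, and the extractor is at (0.4645, -0.264) with yaw -7.6°. I go behind the extractor with the jaws open, for a two-finger push.

Request:
send_rows:
  xyz:
    - [0.0383, -0.0156, 0]
    - [0.0383, -0.0156, 0]
    - [0.0383, -0.0156, 0]
    - [0.0383, -0.0156, 0]
    - [0, 0, 0]
    - [0, 0, 0]
    - [0, 0, 0.04]
    - [0, 0, 0.04]
    - [0, 0, 0.04]
    - [0, 0, 0.04]
    - [0, 0, 0.03]
    - [0, 0, 0.0144]
    - [0, 0, 0.01]
    - [0, 0, 0]
    - [0, 0, 0]
  rotation:
    - [0, 0, 0]
    - [0, 0, 0]
    - [0, 0, 0]
    - [0, 0, 0]
    - [0, 0, 0.136]
    - [0, 0, 0]
    - [0, 0, 0]
    - [0, 0, 0]
    - [0, 0, 0]
    - [0, 0, 0]
    - [0, 0, 0]
    - [0, 0, 0]
    - [0, 0, 0]
    - [0, 0, 0]
    - [0, 0, 0]
  jaw: [1, 1, 1, 1, 1, 1, 1, 1, 1, 1, 1, 1, 1, 1, 1]

```text
time_s: 4.45
tool_pos: [0.3583, -0.2517, 0.1908]
tool_rot: [-180.0, 0.0, 172.4]
force: [-0.7, -0.0, -0.2]
grip_width: 0.0869
grasp_force: 0.0
```

Request:
send_rows:
  xyz:
    - [-0.0075, 0, 0]
    - [-0.0075, 0, 0]
    - [-0.004, 0, 0]
    - [-0.004, 0.0003, 0]
    - [-0.006, 0.0003, 0]
    - [-0.0075, 0.0003, 0]
    - [-0.0075, 0.0003, 0]
    - [-0.0075, 0.0003, 0]
    - [-0.0075, 0.0003, 0]
    - [-0.0075, 0.0003, 0]
    - [-0.0075, 0.0003, 0]
    - [-0.0075, 0.0003, 0]
    - [-0.0075, 0.0003, 0]
    - [-0.0075, 0.0003, 0]
    - [-0.0075, 0.0003, 0]
    - [-0.0075, 0.0003, 0]
    - [-0.0075, 0.0003, 0]
    - [-0.005, 0.0003, 0]
    - [-0.003, 0.0003, 0]
    - [-0.001, 0, 0]
  rotation:
    - [0, 0, 0]
    - [0, 0, 0]
    - [0, 0, 0]
    - [0, 0, 0]
    - [0, 0, -0.001]
    - [0, 0, -0.001]
    - [0, 0, -0.001]
    - [0, 0, -0.002]
    - [0, 0, -0.002]
    - [0, 0, -0.002]
    - [0, 0, -0.002]
    - [0, 0, -0.002]
    - [0, 0, -0.002]
    - [0, 0, -0.002]
    - [0, 0, -0.002]
    - [0, 0, -0.002]
    - [0, 0, 0]
    - [0, 0, 0]
    - [0, 0, 0]
    - [0, 0, 0]
  jaw: [1, 1, 1, 1, 1, 1, 1, 1, 1, 1, 1, 1, 1, 1, 1, 1, 1, 1, 1, 1]

```text
time_s: 6.45
tool_pos: [0.4844, -0.2636, 0.1898]
tool_rot: [180.0, -0.1, 173.4]
force: [-4.5, 0.2, 0.4]
grip_width: 0.0869
grasp_force: 2.5
```

```bash
cat > ext.py <<'E'
from cell import env
from h import *
import sys
S=env.read_camera("scene");T=env.read_camera("side");o=env.get_obs();print(o["tool_pos"],o["force"])
a=cv2.resize(S["image"][195:345,150:290],(560,600));b=cv2.resize(T["image"][240:360,350:500],None,fx=1.6,fy=1.6)
im=np.zeros((600,800,3),np.uint8);im[:,:560]=a;im[:192,560:800]=b;cv2.imwrite(f"pics/{sys.argv[1]}.png",im)
import pickle;pickle.dump(S,open("S1.pkl","wb"));pickle.dump(T,open("T1.pkl","wb"))
E
python3 ext.py ex1
```

```text
[ 0.4844556  -0.26352129  0.18983308] [-3.02581514 -0.22269861 -1.39372165]
```

View pics/ex1.png

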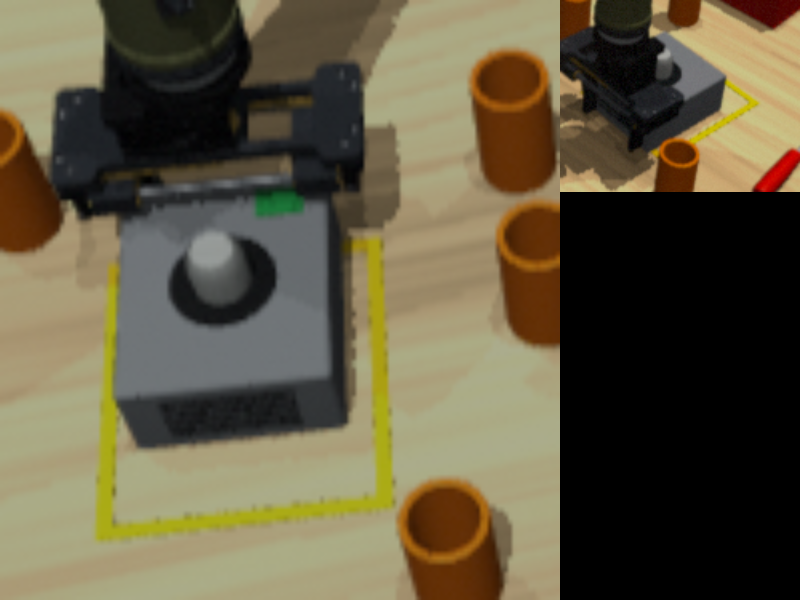

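The extractor sits between the tape sides. Its front bottom edge in the crop runs from (137,446) to (347,424), and its front top edge from (117,398) to (330,378).

Run:
```python
from h import *
import pickle
S=pickle.load(open("S1.pkl","rb"))
def q(p,z): return plane(S,[(150+a/4-.4,195+b/4-.4) for a,b in p],z)[:,:2]
c,a=np.array([.602,-.275]),np.radians(-6.4);R=np.array([[np.cos(a),np.sin(a)],[-np.sin(a),np.cos(a)]])
for p,z in(([(137,446),(347,424)],0),([(117,398),(330,378)],.07),([(102,535),(392,503)],0)):
    P=(q(p,z)-c)@R.T*1000;print(P.round(1),"yaw rel",np.degrees(np.arctan2(-(P[1]-P[0])[0],(P[1]-P[0])[1])).round(1))
```

```text
[[ 37.8 -67.3]
 [ 38.8  62.8]] yaw rel -0.4
[[ 42.9 -62.7]
 [ 45.2  62.4]] yaw rel -1.1
[[ 95.9 -86.4]
 [ 96.6  88.4]] yaw rel -0.2
```

Request:
send_rows:
  xyz:
    - [-0.003, 0.0001, 0]
    - [-0.004, 0.0001, 0]
    - [-0.005, 0.0001, 0]
    - [-0.005, 0.0001, 0]
    - [-0.005, 0.0001, 0]
    - [-0.004, 0.0001, 0]
    - [-0.003, 0.0001, 0]
    - [-0.002, 0.0001, 0]
    - [-0.0015, 0.0001, 0]
    - [-0.001, 0.0001, 0]
    - [0, 0, 0]
    - [0, 0, 0]
    - [0.01, 0, 0]
    - [0.02, 0, 0]
    - [0.03, 0, 0]
    - [0.01, 0, -0.03]
    - [0, 0, -0.05]
    - [0, 0, -0.05]
    - [0, 0, -0.05]
    - [0, 0, 0]
  rotation:
    - [0, 0, -0.001]
    - [0, 0, -0.001]
    - [0, 0, -0.001]
    - [0, 0, -0.001]
    - [0, 0, -0.001]
    - [0, 0, -0.001]
    - [0, 0, 0]
    - [0, 0, 0]
    - [0, 0, 0]
    - [0, 0, 0]
    - [0, 0, 0]
    - [0, 0, 0]
    - [0, 0, 0]
    - [0, 0, 0]
    - [0, 0, 0]
    - [0, 0, 0]
    - [0, 0, 0]
    - [0, 0, 0]
    - [0, 0, 0]
    - [0, 0, 0]
  jaw: [1, 1, 1, 1, 1, 1, 1, 1, 1, 1, 1, 1, 1, 1, 1, 1, 1, 1, 1, 1]

```text
time_s: 8.55
tool_pos: [0.4505, -0.2606, 0.3783]
tool_rot: [-179.9, 0.9, 173.8]
force: [1.0, -0.9, 0.0]
grip_width: 0.0868
grasp_force: 0.0
```

Run:
```python
from cell import env
import pickle,cv2,numpy as np
w=env.read_camera("wrist");S=env.read_camera("scene");pickle.dump((w,S),open("e2.pkl","wb"))
print(env.get_obs()["tool_pos"],env.get_obs()["tool_rot"])
im=np.zeros((600,800,3),np.uint8);im[:390,:640]=w["image"][:390];im[390:,:560]=cv2.resize(S["image"][225:330,0:280],(560,210))
a=cv2.resize(S["image"][225:330,160:270],(330,315))
im[390:]=0;im[285:600,470:800]=a
cv2.imwrite("pics/e2.png",im)
```

```text
[ 0.44912488 -0.2590214   0.37244714] [179.96696954   0.35669968 173.80750941]
```

View pics/e2.png

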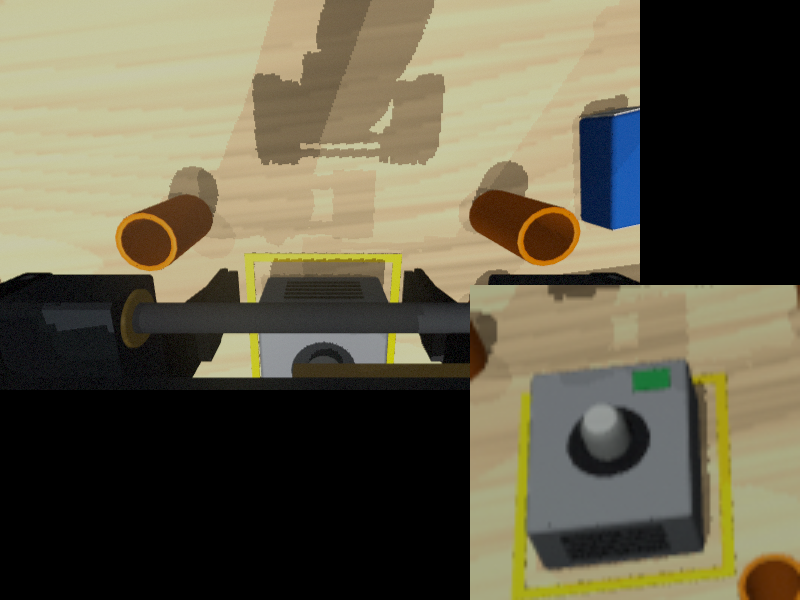

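The extractor is now inside the tape. In the wrist view its rear bottom edge runs from (265,278) to (383,277), and in the scene crop its front bottom edge runs from (545,568) to (703,550).

Run:
```python
from h import *
import pickle
np.set_printoptions(precision=4,suppress=True)
w,S=pickle.load(open("e2.pkl","rb"))
c,a=np.array([.602,-.275]),np.radians(-6.4);R=np.array([[np.cos(a),np.sin(a)],[-np.sin(a),np.cos(a)]])
def q(p): return [(160+(x-470)/3-.4,225+(y-285)/3-.4) for x,y in p]
for cam,p,z in((S,q([(545,568),(703,550)]),0),(S,q([(527,531),(690,517)]),.07),(S,q([(533,376),(686,361)]),.07),(S,q([(517,597),(733,573)]),0),(w,[(265,278),(383,277)],0),(w,[(247,255),(402,255)],0)):
    P=(plane(cam,p,z)[:,:2]-c)@R.T*1000;print(P.round(1),"yaw rel",np.degrees(np.arctan2(-(P[1]-P[0])[0],(P[1]-P[0])[1])).round(1))
b=q([(601,412)]);P=plane(S,b,.105);print("spig top",P,(P[:,:2]-c)@R.T)
# pipe, bright rim
for cam,n in((w,"w"),(S,"S")):
  for k in blobs(cam,"orange",150): print(n,cv2.boundingRect(k),plane(cam,cen(k),.0475)[0])
hsv=cv2.cvtColor(w["image"],cv2.COLOR_BGR2HSV);m=cv2.inRange(hsv,(8,150,170),(20,255,255))
for k in cv2.findContours(m,cv2.RETR_EXTERNAL,cv2.CHAIN_APPROX_NONE)[0]:
  if len(k)>60: e=cv2.fitEllipse(k);print("rim",e,plane(w,e[0],.095)[0])
```

```text
[[ 73.5 -64.4]
 [ 73.4  64. ]] yaw rel 0.1
[[ 76.2 -62. ]
 [ 79.8  63.5]] yaw rel -1.7
[[-68.6 -62.5]
 [-67.6  64. ]] yaw rel -0.5
[[ 96.6 -86. ]
 [ 97.2  87.5]] yaw rel -0.2
[[-69.1 -67.2]
 [-71.   70.3]] yaw rel 0.8
[[-97.4 -86.6]
 [-98.3  90.4]] yaw rel 0.3
spig top [[ 0.5991 -0.2736  0.105 ]] [[-0.003  0.001]]
w (121, 218, 51, 49) [ 0.4561 -0.4335  0.0475]
w (523, 212, 52, 50) [ 0.4925 -0.0424  0.0475]
w (132, 195, 81, 70) [ 0.4417 -0.4003  0.0475]
w (469, 190, 99, 70) [ 0.4722 -0.0772  0.0475]
S (251, 317, 25, 35) [ 0.7728 -0.167   0.0475]
S (330, 310, 25, 19) [0.7775 0.018  0.0475]
S (274, 246, 23, 35) [ 0.5969 -0.0799  0.0475]
S (136, 223, 30, 35) [ 0.4446 -0.4066  0.0475]
S (268, 208, 21, 35) [ 0.4753 -0.074   0.0475]
rim ((145.66656494140625, 241.6379852294922), (53.61006546020508, 63.33580780029297), 125.43380737304688) [ 0.4439 -0.4056  0.095 ]
rim ((548.5269165039062, 236.09371948242188), (53.24805450439453, 65.35608673095703), 53.8781623840332) [ 0.4746 -0.0746  0.095 ]
```

The extractor is centred within about 2 mm and square within about 0.5°. Next the pipe at (0.475, -0.074).

Request:
send_rows:
  xyz:
    - [0, 0, 0]
    - [-0.0065, 0.0463, 0]
    - [-0.0065, 0.0463, 0]
    - [-0.0065, 0.0463, 0]
    - [-0.0065, 0.0463, 0]
    - [0, 0, 0]
    - [0, 0, 0]
  rotation:
    - [0, 0, -0.108]
    - [0, 0, 0]
    - [0, 0, 0]
    - [0, 0, 0]
    - [0, 0, 0]
    - [0, 0, 0]
    - [0, 0, 0]
  jaw: [1, 1, 1, 1, 1, 1, 1]

```text
time_s: 9.35
tool_pos: [0.4745, -0.0723, 0.3691]
tool_rot: [-180.0, -0.1, -179.8]
force: [0.7, -0.6, -0.2]
grip_width: 0.087
grasp_force: 0.0
```

Request:
send_rows:
  xyz:
    - [-0.0005, -0.0015, 0.03]
    - [0, 0, 0.035]
    - [0, 0, 0.035]
    - [0, 0, 0.02]
    - [0, 0, 0.01]
    - [0, 0, 0]
    - [0, 0, 0]
    - [0, 0, 0]
    - [0, 0, 0]
    - [0, 0, 0]
    - [0, 0, 0]
    - [0, 0, 0]
    - [0, 0, 0]
  rotation:
    - [0, 0, 0]
    - [0, 0, 0]
    - [0, 0, 0]
    - [0, 0, 0]
    - [0, 0, 0]
    - [0, 0, 0]
    - [0, 0, 0]
    - [0, 0, 0]
    - [0, 0, 0]
    - [0, 0, 0]
    - [0, 0, 0]
    - [0, 0, 0]
    - [0, 0, 0]
  jaw: [1, 1, 1, 1, 1, 1, 0.6, 0.4, 0.4, 0.4, 0.4, 0.4, 0.4]
  newtons: 15

```text
time_s: 10.65
tool_pos: [0.4756, -0.0748, 0.2407]
tool_rot: [180.0, 0.0, 180.0]
force: [-0.4, 0.6, 2.2]
grip_width: 0.0521
grasp_force: 15.0
```

Request:
send_rows:
  xyz:
    - [0, 0, -0.02]
    - [0, 0, -0.04]
    - [0, 0, -0.04]
    - [0, 0, -0.04]
    - [-0.025, -0.04, 0]
    - [-0.025, -0.04, 0]
    - [-0.025, -0.04, 0]
    - [-0.025, -0.04, 0]
    - [-0.0255, -0.04, 0]
    - [0, 0, 0]
    - [0, 0, 0]
    - [0, 0, 0]
  rotation:
    - [0, 0, 0]
    - [0, 0, 0]
    - [0, 0, 0]
    - [0, 0, 0]
    - [0, 0, 0]
    - [0, 0, 0]
    - [0, 0, 0]
    - [0, 0, 0]
    - [0, 0, 0]
    - [0, 0, 0]
    - [0, 0, 0]
    - [0, 0, 0]
  jaw: [0.4, 0.4, 0.4, 0.4, 0.4, 0.4, 0.4, 0.4, 0.4, 0.4, 0.4, 0.4]

```text
time_s: 11.85
tool_pos: [0.6006, -0.2739, 0.3798]
tool_rot: [179.9, -0.1, -180.0]
force: [0.6, 0.5, -1.2]
grip_width: 0.052
grasp_force: 15.0
```

Run:
```python
from cell import env
from h import *
import pickle
np.set_printoptions(precision=4,suppress=True)
S=env.read_camera("scene");T=env.read_camera("side");o=env.get_obs();print(o["tool_pos"],o["tool_rot"],o["grasp_force"])
pickle.dump((S,T),open("p1.pkl","wb"))
im=np.zeros((560,800,3),np.uint8);im[:,:400]=cv2.resize(S["image"][190:330,160:260],(400,560));im[:,400:]=cv2.resize(T["image"][200:340,340:440],(400,560));cv2.imwrite("pics/p1.png",im)
# predicted spigot top and pipe bottom centre pixels in crop coordinates
for c,ox,oy in((S,160,190),(T,340,200)):
    for X in((.601,-.2745,.105),(*o["tool_pos"][:2],o["tool_pos"][2]-.1635-.075)):
        print((proj(c,X)[0]-[ox,oy])*4)
```

```text
[ 0.6007 -0.2734  0.3808] [ 179.9069    0.0513 -179.8995] 15.000712520813977
[171.9393 310.6607]
[160.7965 275.4513]
[328.1213 268.8878]
[333.3641 217.5184]
```

View pics/p1.png

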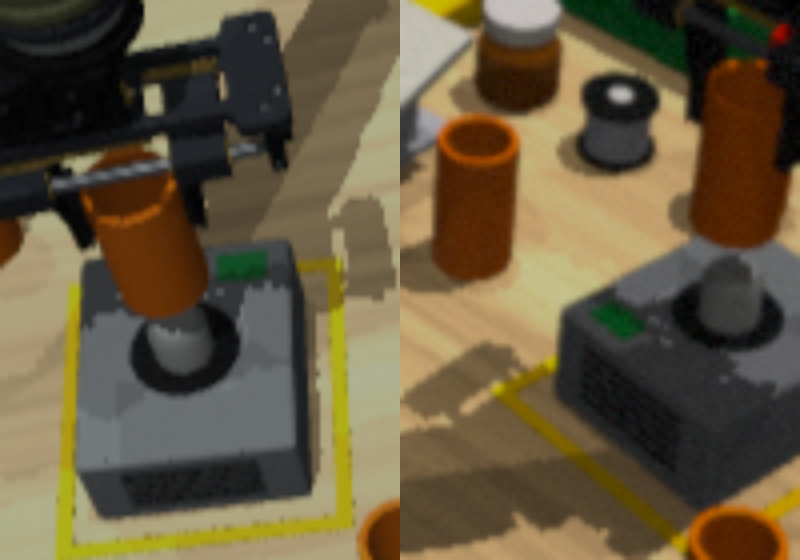

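The side crop has the pipe axis at about x=738 and the spigot at about 730. The scene crop has them at 164 and 180. Both match the predicted offsets for good alignment within 1–2 mm, so I lower the pipe.

Request:
send_rows:
  xyz:
    - [0, -0.0008, 0.015]
    - [0, 0, 0.012]
    - [0, 0, 0.006]
    - [0, 0, 0.005]
    - [0, 0, 0.005]
    - [0, 0, 0.005]
    - [0, 0, 0.005]
    - [0, 0, 0.005]
    - [0, 0, 0.004]
    - [0, 0, 0]
  rotation:
    - [0, 0, 0]
    - [0, 0, 0]
    - [0, 0, 0]
    - [0, 0, 0]
    - [0, 0, 0]
    - [0, 0, 0]
    - [0, 0, 0]
    - [0, 0, 0]
    - [0, 0, 0]
    - [0, 0, 0]
  jaw: [0.4, 0.4, 0.4, 0.4, 0.4, 0.4, 0.4, 0.4, 0.4, 0.4]

```text
time_s: 12.95
tool_pos: [0.6009, -0.2757, 0.3177]
tool_rot: [180.0, -0.0, 180.0]
force: [0.6, 0.4, -2.1]
grip_width: 0.0524
grasp_force: 15.0
```

Request:
send_rows:
  xyz:
    - [0, 0, 0.003]
    - [0, 0, 0.002]
    - [0, 0, 0.002]
    - [0, 0, 0.0015]
    - [0, 0, 0.001]
    - [0, 0, 0.001]
    - [0, 0, 0]
  rotation:
    - [0, 0, 0]
    - [0, 0, 0]
    - [0, 0, 0]
    - [0, 0, 0]
    - [0, 0, 0]
    - [0, 0, 0]
    - [0, 0, 0]
  jaw: [0.4, 0.4, 0.4, 0.4, 0.4, 0.4, 0.4]

```text
time_s: 13.65
tool_pos: [0.6014, -0.2758, 0.3106]
tool_rot: [180.0, 0.2, -180.0]
force: [-0.8, 3.1, 10.2]
grip_width: 0.0521
grasp_force: 15.0
```

The pipe bottom is at 0.070 with a 10 N reaction, so it is home. I release it and rise.

Request:
send_rows:
  xyz:
    - [0, 0, -0.003]
    - [0, 0, 0]
    - [0, 0, 0]
    - [0, 0, 0]
    - [0, 0, 0]
    - [0, 0, -0.02]
    - [0, 0, -0.04]
    - [0, 0, -0.04]
    - [0.04, 0.02, 0]
    - [0.04, 0.03, 0]
    - [0.04, 0.03, 0]
    - [0, 0, 0]
    - [0, 0, 0]
  rotation:
    - [0, 0, 0]
    - [0, 0, 0]
    - [0, 0, 0]
    - [0, 0, 0]
    - [0, 0, 0]
    - [0, 0, 0]
    - [0, 0, 0]
    - [0, 0, 0]
    - [0, 0, 0]
    - [0, 0, 0]
    - [0, 0, 0]
    - [0, 0, 0]
    - [0, 0, 0]
  jaw: [0.4, 0.8, 1, 1, 1, 1, 1, 1, 1, 1, 1, 1, 1]

```text
time_s: 14.95
tool_pos: [0.4802, -0.1953, 0.4114]
tool_rot: [179.9, 0.1, -179.9]
force: [0.0, -0.5, -0.1]
grip_width: 0.087
grasp_force: 0.0
```

Run:
```python
from cell import env
from h import *
import pickle
np.set_printoptions(precision=4,suppress=True)
S=env.read_camera("scene");T=env.read_camera("side");w=env.read_camera("wrist");o=env.get_obs();print(o["tool_pos"],o["tool_rot"])
pickle.dump((S,T,w),open("p2.pkl","wb"))
im=np.zeros((600,800,3),np.uint8);im[:600,:400]=cv2.resize(S["image"][190:340,160:260],(400,600));im[:400,400:]=cv2.resize(T["image"][150:270,225:345],(400,400));im[400:,400:]=cv2.resize(T["image"][240:340,340:440],(400,400))[:200]
im[400:,400:]=cv2.resize(S["image"][200:290,300:480],(400,200));cv2.imwrite("pics/p2.png",im)
for nm,c in(("S",S),("T",T)):
  for k in blobs(c,"orange",200): print(nm,plane(c,cen(k),.0475)[0],plane(c,cen(k),.1175)[0])
  for k in blobs(c,"blue",300): print(nm,plane(c,cen(k),.022)[0][:2])
```

```text
[ 0.4818 -0.1965  0.4112] [-179.9082    0.0375  179.9335]
S [ 0.7827 -0.1661  0.0475] [ 0.8144 -0.165   0.1175]
S [ 0.75   -0.1689  0.0475] [ 0.784  -0.1676  0.1175]
S [ 0.5555 -0.2858  0.0475] [ 0.603  -0.2764  0.1175]
S [ 0.5963 -0.0794  0.0475] [ 0.641  -0.0843  0.1175]
S [ 0.4443 -0.4067  0.0475] [ 0.4996 -0.3889  0.1175]
S [ 0.4286 -0.7271]
S [0.4334 0.0364]
S [0.4257 0.1552]
S [0.4053 0.2723]
S [0.4232 0.3858]
T [ 0.446  -0.4059  0.0475] [ 0.3895 -0.4414  0.1175]
T [ 0.5999 -0.0779  0.0475] [ 0.5324 -0.1371  0.1175]
T [ 0.7294 -0.2004  0.0475] [ 0.6525 -0.2507  0.1175]
T [ 0.4634 -0.7092]
T [ 1.0206 -0.5825]
T [0.4444 0.0391]
T [0.4324 0.1549]
T [0.4157 0.2722]
T [0.431  0.3951]
T [0.2809 1.2952]
```

View pics/p2.png

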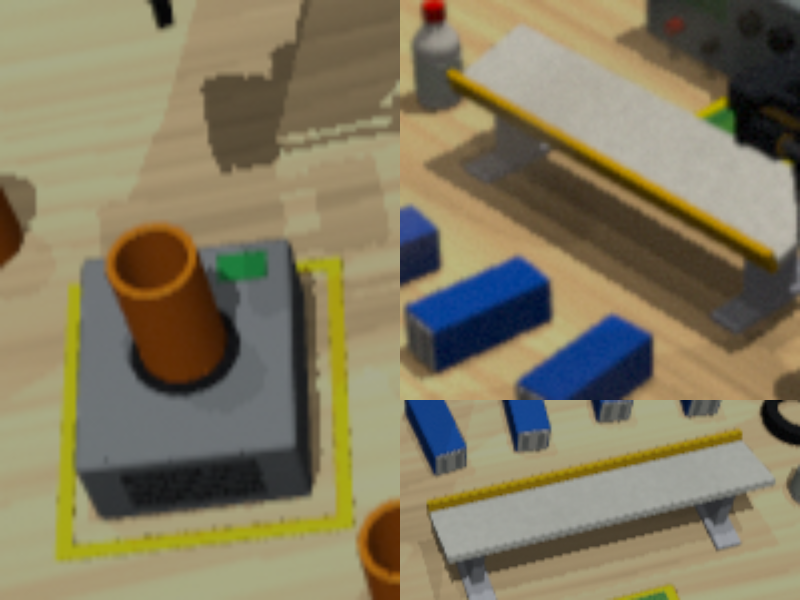

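The pipe is home on the spigot, with its ring hugging the base, and the extractor is unmoved. Next I measure the ledge from two wrist places.

Request:
send_rows:
  xyz:
    - [-0.02, 0.038, 0]
    - [-0.02, 0.038, 0]
    - [-0.02, 0.038, 0]
    - [-0.02, 0.038, 0]
    - [-0.02, 0.038, 0]
    - [-0.02, 0.038, 0]
    - [-0.02, 0.038, 0]
    - [-0.015, 0.03, 0]
    - [0, 0, 0]
    - [0, 0, 0]
  rotation:
    - [0, 0, 0]
    - [0, 0, 0]
    - [0, 0, 0]
    - [0, 0, 0]
    - [0, 0, 0]
    - [0, 0, 0]
    - [0, 0, 0]
    - [0, 0, 0]
    - [0, 0, 0]
    - [0, 0, 0]
  jaw: [1, 1, 1, 1, 1, 1, 1, 1, 1, 1]

```text
time_s: 16.1
tool_pos: [0.6373, 0.1008, 0.4091]
tool_rot: [-179.8, -0.1, -180.0]
force: [0.9, -0.7, 0.0]
grip_width: 0.0868
grasp_force: 0.0
```

Run:
```python
from cell import env
import pickle
c=env.read_camera("wrist");pickle.dump(c,open("d1.pkl","wb"));print(env.get_obs()["tool_pos"])
```

```text
[0.63693392 0.09923607 0.4096353 ]
```

Request:
send_rows:
  xyz:
    - [0, 0.04, 0]
    - [0, 0.04, 0]
    - [0, 0.04, 0]
    - [0, 0.04, 0]
    - [0, 0, 0]
    - [0, 0, 0]
  rotation:
    - [0, 0, 0]
    - [0, 0, 0]
    - [0, 0, 0]
    - [0, 0, 0]
    - [0, 0, 0]
    - [0, 0, 0]
  jaw: [1, 1, 1, 1, 1, 1]

```text
time_s: 16.75
tool_pos: [0.6363, 0.2597, 0.4104]
tool_rot: [-179.9, -0.0, 180.0]
force: [0.5, -1.7, 0.3]
grip_width: 0.0869
grasp_force: 0.0
```

Run:
```python
from cell import env
from h import *
import pickle
c=env.read_camera("wrist");pickle.dump(c,open("d2.pkl","wb"));print(env.get_obs()["tool_pos"])
a=pickle.load(open("d1.pkl","rb"))
cv2.imwrite("pics/d12.png",np.vstack([a["image"][:290],c["image"][:290]]))
for q in(a,c):
  for k in blobs(q,"yellow",200):
    if cen(k)[1]<290: e=cv2.boxPoints(cv2.minAreaRect(k));print(cen(k),e.round(1).tolist())
```

```text
[0.63666265 0.25801084 0.41078953]
[414.74248784 166.66290226] [[200.6999969482422, 168.0], [626.9000244140625, 153.3000030517578], [627.4000244140625, 165.3000030517578], [201.10000610351562, 180.0]]
[ 44.09076548 175.44543239] [[-0.699999988079071, 89.0999984741211], [69.19999694824219, 83.4000015258789], [84.0999984741211, 266.8999938964844], [14.300000190734863, 272.6000061035156]]
[225.03014512 167.22863967] [[24.700000762939453, 168.89999389648438], [446.0, 153.6999969482422], [446.3999938964844, 165.60000610351562], [25.100000381469727, 180.8000030517578]]
```

View pics/d12.png

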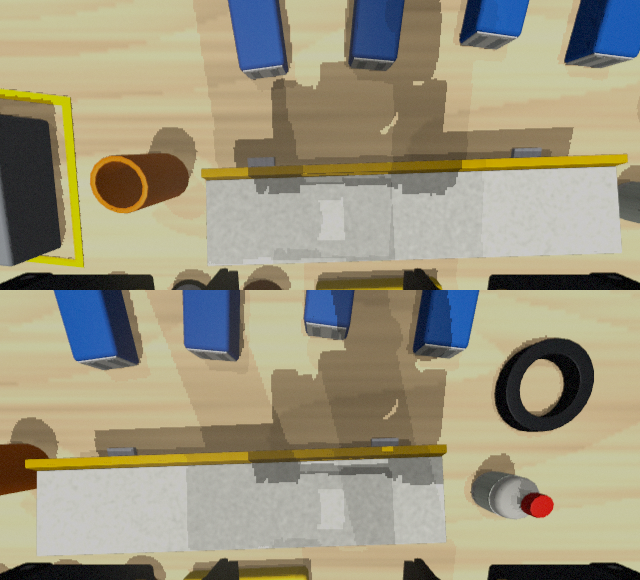

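The two wrist views show the whole ledge. The upper-edge corners are (208,264) and (621,251) in the first, (38,264) and (444,252) in the second. The lip's inner top edge runs (202,179)–(627,165) and (26,179)–(446,165).

Run:
```python
from h import *
import pickle
np.set_printoptions(precision=4,suppress=True)
a=pickle.load(open("d1.pkl","rb"));b=pickle.load(open("d2.pkl","rb"))
P={}
for n,p,q in(("upL",(208,264),(38,264)),("upR",(621,251),(444,252)),("lipL",(202,179),(26,179.5)),("lipR",(627,165.3),(446.3,165.5)),("lipoL",(201,168.5),(24.7,169)),("lipoR",(627,153.3),(446,153.7))):
    P[n],e=tri(a,p,b,q);print(n,P[n],e)
u=P["upR"]-P["upL"];print("len",np.linalg.norm(u),"yaw y-axis",np.degrees(np.arctan2(-u[0],u[1])))
u=P["lipR"]-P["lipL"];print("len",np.linalg.norm(u),"yaw",np.degrees(np.arctan2(-u[0],u[1])))
um=(P["upL"]+P["upR"])/2;lm=(P["lipL"]+P["lipR"])/2;print(um,lm)
# predicted: deck centre from text: upper edge = C+40*(c,0,s); lip inner top = C-40*(c,s)+12*(-s,c)
c,s=np.cos(.31),np.sin(.31);yaw=np.radians(2.2)
h=np.array([np.cos(yaw),np.sin(yaw)])
print("C from up",um[:2]-.04*c*h,um[2]-.04*s,"C from lip",lm[:2]+(.04*c+.012*s)*h,lm[2]+.04*s-.012*c)
# using known heights as check
for nm,cam,pu,pl in(("a",a,[(208,264),(621,251)],[(202,179),(627,165.3)]),("b",b,[(38,264),(444,252)],[(26,179.5),(446.3,165.5)])):
  U=plane(cam,pu,.09+.04*s).mean(0);L=plane(cam,pl,.09-.04*s+.012*c).mean(0);print(nm,U,L,"C",U[:2]-.04*c*h,L[:2]+(.04*c+.012*s)*h)
```

```text
upL [ 0.6708 -0.0042  0.0994] 7.544656368908636e-05
upR [0.6566 0.3719 0.103 ] 0.0014347478708199922
lipL [ 0.5937 -0.0063  0.0889] 0.00010983936576227071
lipR [0.581  0.3717 0.0883] 0.00018827789348883347
lipoL [ 0.5845 -0.0071  0.0869] 6.340803231168456e-05
lipoR [0.5708 0.3712 0.0859] 0.00029487064424497955
len 0.37643324513112353 yaw y-axis 2.1531783340473316
len 0.378202966053456 yaw 1.9208337425902147
[0.6637 0.1838 0.1012] [0.5873 0.1827 0.0886]
C from up [0.6256 0.1824] 0.0890062500265245 C from lip [0.6291 0.1843] 0.08936510246914224
a [0.6629 0.1846 0.1022] [0.5872 0.1823 0.0892] C [0.6249 0.1831] [0.6289 0.1839]
b [0.6637 0.1853 0.1022] [0.5874 0.1827 0.0892] C [0.6256 0.1838] [0.6291 0.1843]
```

The ledge centre is about (0.628, 0.1835, 0.0895) with yaw 2.0°. I move over the first pack and measure it from close by.

Request:
send_rows:
  xyz:
    - [0.0267, -0.0316, 0]
    - [0.0267, -0.0316, 0]
    - [0.0267, -0.0316, 0]
    - [0.0267, -0.0316, 0]
    - [0.0267, -0.0316, 0]
    - [0.0267, -0.0316, 0]
    - [0.0267, -0.0316, 0]
    - [0, 0, 0]
    - [0, 0, 0]
  rotation:
    - [0, 0, 0]
    - [0, 0, 0]
    - [0, 0, 0]
    - [0, 0, 0]
    - [0, 0, 0]
    - [0, 0, 0]
    - [0, 0, 0]
    - [0, 0, 0]
    - [0, 0, 0]
  jaw: [1, 1, 1, 1, 1, 1, 1, 1, 1]

```text
time_s: 17.7
tool_pos: [0.4486, 0.0362, 0.4113]
tool_rot: [179.9, 0.1, 179.7]
force: [0.1, 1.3, -0.5]
grip_width: 0.0872
grasp_force: 0.0
```

```bash
cat > pk.py <<'E'
from cell import env
from h import *
import sys
np.set_printoptions(precision=4,suppress=True)
R["blue"]=((100,90,25),(135,255,255))
def wrap(a): return (a+90)%180-90
def rect(c,k,z=.022):
    P=plane(c,k[:,0],z)[:,:2]*1000
    (m,s,a)=cv2.minAreaRect(P.astype(np.float32).reshape(-1,1,2))
    if s[0]<s[1]: a-=90;s=s[::-1]
    return np.array(m),s,wrap(a)
if __name__=="__main__":
    o=env.get_obs();w=env.read_camera("wrist");S=env.read_camera("scene");print("tcp",o["tool_pos"],o["tool_rot"],o["grip_width"])
    for k in blobs(S,"blue",250):
        p=plane(S,cen(k),.022)[0]
        if abs(p[1])<.6: print("S",p[:2])
    for k in blobs(w,"blue",1500):
        x,y,a,b=cv2.boundingRect(k)
        if y+b>265 or x<2 or x+a>638: continue
        m,s,an=rect(w,k);print("W",m.round(1),np.round(s,1),"yaw",round(an,2))
        # yaw with each long edge: fit hull
        h=cv2.approxPolyDP(cv2.convexHull(k),4,True)[:,0];print("  hull",h.tolist())
E
python3 pk.py
```

```text
tcp [0.4486 0.0362 0.4113] [179.8547   0.0778 179.6752] 0.08715629559273323
S [0.4329 0.0362]
S [0.4256 0.1548]
S [0.4051 0.2717]
S [0.4222 0.3842]
W [441.5  37.1] [113.7  45.1] yaw 7.18
  hull [[333, 152], [345, 248], [309, 254], [294, 157]]
W [432.9 156.2] [113.9  54.8] yaw -4.47
  hull [[411, 144], [459, 148], [441, 246], [405, 244], [398, 234]]
W [409.8 272.9] [114.1  67.5] yaw -7.05
  hull [[579, 126], [549, 226], [496, 218], [517, 125], [540, 120]]
```

Request:
send_rows:
  xyz:
    - [0.01, 0.001, 0]
    - [0, 0, 0.04]
    - [0, 0, 0.045]
    - [0, 0, 0.045]
    - [0, 0, 0.04]
    - [0, 0, 0.03]
    - [0, 0, 0.0148]
    - [0, 0, 0.007]
    - [0, 0, 0]
    - [0, 0, 0]
    - [0, 0, 0]
    - [0, 0, 0]
    - [0, 0, 0]
    - [0, 0, 0]
    - [0, 0, 0]
    - [0, 0, 0]
  rotation:
    - [0, 0, -0.131]
    - [0, 0, 0]
    - [0, 0, 0]
    - [0, 0, 0]
    - [0, 0, 0]
    - [0, 0, 0]
    - [0, 0, 0]
    - [0, 0, 0]
    - [0, 0, 0]
    - [0, 0, 0]
    - [0, 0, 0]
    - [0, 0, 0]
    - [0, 0, 0]
    - [0, 0, 0]
    - [0, 0, 0]
    - [0, 0, 0]
  jaw: [1, 1, 1, 1, 1, 1, 1, 1, 1, 0.6, 0.4, 0.3, 0.3, 0.3, 0.3, 0.3]
  newtons: 30

```text
time_s: 19.4
tool_pos: [0.4392, 0.0396, 0.1893]
tool_rot: [-180.0, 0.0, -172.5]
force: [0.6, -2.1, 2.2]
grip_width: 0.044
grasp_force: 30.0
```

```bash
cat > slot.py <<'E'
import numpy as np
np.set_printoptions(precision=4,suppress=True)
C=np.array([.6283,.1835,.0895]);p=np.radians(2.0);c,s=np.cos(.31),np.sin(.31)
X=np.array([c*np.cos(p),c*np.sin(p),s]);Y=np.array([-np.sin(p),np.cos(p),0]);Z=np.cross(X,Y)
def tcp(y,dx=.022,dz=.034,g=.1673): return C+dx*X+y*Y+(dz+g)*Z
if __name__=="__main__":
    for y in(-.138,-.046,.046,.138): print(y,tcp(y))
E
python3 slot.py
python3 - <<'E'
from scipy.spatial.transform import Rotation as R
import sys;sys.path.insert(0,".")
from slot import *
M=R.from_matrix(np.c_[-X,Y,-Z]);print(M.as_euler("xyz",degrees=True))
for yaw in(187.5,):
  # yaw first then tilt
  A=R.from_euler("xyz",[180,0,182],degrees=True);print((A.inv()*M).as_rotvec())
E
```

```text
-0.138 [0.5927 0.0442 0.2879]
-0.046 [0.5895 0.1361 0.2879]
0.046 [0.5863 0.2281 0.2879]
0.138 [0.5831 0.32   0.2879]
[-180.       17.7617 -178.    ]
[ 0.   -0.31 -0.  ]
```

Request:
send_rows:
  xyz:
    - [0, 0, -0.02]
    - [0, 0, -0.04]
    - [0, 0, -0.045]
    - [0, 0, -0.045]
    - [0, 0, 0]
    - [-0.0384, 0, 0]
    - [-0.0384, 0, 0]
    - [-0.0384, 0, 0]
    - [-0.0384, 0.0006, 0]
    - [0, 0, 0]
    - [0, 0, 0]
    - [0, 0, 0]
    - [0.0078, 0, 0.0243]
    - [0.0078, 0, 0.0243]
    - [0, 0, 0]
    - [0, 0, 0]
    - [0, 0, 0]
  rotation:
    - [0, 0, 0]
    - [0, 0, 0]
    - [0, 0, 0]
    - [0, 0, 0]
    - [0, 0, 0.096]
    - [0, 0, 0]
    - [0, 0, 0]
    - [0, 0, 0]
    - [0, 0, 0]
    - [0, -0.1033, 0]
    - [0, -0.1033, 0]
    - [0, -0.1033, 0]
    - [0, 0, 0]
    - [0, 0, 0]
    - [0, 0, 0]
    - [0, 0, 0]
    - [0, 0, 0]
  jaw: [0.3, 0.3, 0.3, 0.3, 0.3, 0.3, 0.3, 0.3, 0.3, 0.3, 0.3, 0.3, 0.3, 0.3, 0.3, 0.3, 0.3]

```text
time_s: 21.1
tool_pos: [0.5929, 0.0459, 0.289]
tool_rot: [180.0, 17.8, -178.0]
force: [0.1, -0.1, -3.6]
grip_width: 0.0436
grasp_force: 30.0
```

```bash
cat > look.py <<'E'
from cell import env
from h import *
import sys,pickle
o=env.get_obs();print(o["tool_pos"],o["tool_rot"],o["force"])
S=env.read_camera("scene");T=env.read_camera("side");pickle.dump((S,T),open("last.pkl","wb"))
im=np.vstack([cv2.resize(S["image"][160:290,290:490],(462,300)),cv2.resize(T["image"][140:280,170:386],(462,300))]);cv2.imwrite(f"pics/{sys.argv[1]}.png",im)
E
python3 look.py k1
```

```text
[0.59285825 0.0459379  0.28903475] [ 179.98825715   17.81666098 -178.01926055] [ 0.1200707  -0.10100282 -3.62219713]
```

View pics/k1.png

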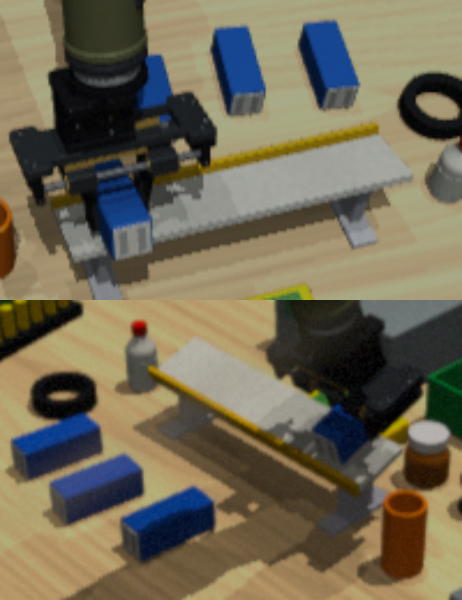

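The pack hangs above the ledge, parallel to it and inside the lip. I lower it, then slide it down to the lip.

Request:
send_rows:
  xyz:
    - [0, 0, 0.004]
    - [0, 0, 0.004]
    - [0, 0, 0.003]
    - [0, 0, 0.002]
    - [0, 0, 0.001]
    - [0, 0, 0]
  rotation:
    - [0, 0, 0]
    - [0, 0, 0]
    - [0, 0, 0]
    - [0, 0, 0]
    - [0, 0, 0]
    - [0, 0, 0]
  jaw: [0.3, 0.3, 0.3, 0.3, 0.3, 0.3]

```text
time_s: 21.8
tool_pos: [0.5963, 0.0458, 0.2775]
tool_rot: [179.9, 17.6, -178.0]
force: [-20.2, -0.8, 22.1]
grip_width: 0.0435
grasp_force: 30.0
```

Request:
send_rows:
  xyz:
    - [0.002, 0, 0]
    - [0.002, 0, 0]
    - [0.002, 0, 0]
    - [0.001, 0, 0]
    - [0.001, 0, 0]
    - [0, 0, 0]
  rotation:
    - [0, 0, 0]
    - [0, 0, 0]
    - [0, 0, 0]
    - [0, 0, 0]
    - [0, 0, 0]
    - [0, 0, 0]
  jaw: [0.3, 0.3, 0.3, 0.3, 0.3, 0.3]

```text
time_s: 22.4
tool_pos: [0.5919, 0.0459, 0.2761]
tool_rot: [179.9, 18.3, -178.0]
force: [1.4, 0.3, 8.7]
grip_width: 0.0438
grasp_force: 30.0
```

Run:
```python
from slot import *
from cell import env
t=env.get_obs()["tool_pos"]
for q in(np.array([.5963,.0458,.2775]),t): d=q-.1673*Z-C;print(d@X,d@Y,d@Z)
print(env.get_obs()["force"])
```

```text
0.022318321756952607 -0.13649933298604947 0.0229606491324907
0.01774655905268661 -0.13626652197712313 0.022985648248358685
[1.4072 0.3149 8.692 ]
```

Request:
send_rows:
  xyz:
    - [0.001, 0, -0.0005]
    - [0.001, 0, -0.0005]
    - [0.001, 0, 0]
    - [0, 0, 0]
  rotation:
    - [0, 0, 0]
    - [0, 0, 0]
    - [0, 0, 0]
    - [0, 0, 0]
  jaw: [0.3, 0.3, 0.3, 0.3]

```text
time_s: 22.8
tool_pos: [0.5882, 0.0458, 0.275]
tool_rot: [179.9, 18.2, -178.0]
force: [3.8, 0.3, 6.6]
grip_width: 0.0438
grasp_force: 30.0
```

Request:
send_rows:
  xyz:
    - [0.001, 0, 0]
    - [0.001, 0, 0]
    - [0.001, 0, 0]
    - [0, 0, 0]
  rotation:
    - [0, 0, 0]
    - [0, 0, 0]
    - [0, 0, 0]
    - [0, 0, 0]
  jaw: [0.3, 0.3, 0.3, 0.3]

```text
time_s: 23.2
tool_pos: [0.5869, 0.0459, 0.2751]
tool_rot: [180.0, 18.6, -178.0]
force: [10.6, 0.4, 2.0]
grip_width: 0.0438
grasp_force: 30.0
```

Request:
send_rows:
  xyz:
    - [0, 0, 0]
    - [0, 0, 0]
    - [0, 0, 0]
    - [0, 0, 0]
    - [0, 0, 0]
    - [0, 0, -0.02]
    - [0, 0, -0.03]
    - [0, 0, -0.03]
    - [0, 0, 0]
    - [0, 0, 0]
    - [0, 0, 0]
    - [0, 0, -0.06]
    - [0.0289, 0.0292, 0]
    - [0.0289, 0.0292, 0]
    - [0.0289, 0.0292, 0]
    - [0.0289, 0.0292, 0]
    - [0, 0, 0]
    - [0, 0, 0]
    - [0, 0, 0]
  rotation:
    - [0, 0, 0]
    - [0, 0, 0]
    - [0, 0, 0]
    - [0, 0, 0]
    - [0, 0, 0]
    - [0, 0, 0]
    - [0, 0, 0]
    - [0, 0, 0]
    - [0, 0.1033, 0]
    - [0, 0.1033, 0]
    - [0, 0.1033, 0]
    - [0, 0, 0]
    - [0, 0, 0]
    - [0, 0, 0]
    - [0, 0, 0]
    - [0, 0, 0]
    - [0, 0, 0.113]
    - [0, 0, 0]
    - [0, 0, 0]
  jaw: [0.45, 0.6, 0.8, 1, 1, 1, 1, 1, 1, 1, 1, 1, 1, 1, 1, 1, 1, 1, 1]

```text
out of range; nothing moved
```

```bash
python3 pk.py; python3 look.py k2
```

```text
tcp [0.5869 0.0459 0.2751] [ 179.9591   18.5806 -178.0213] 0.04383041075493435
S [0.5861 0.0698]
S [0.4117 0.1603]
S [0.4051 0.2717]
S [0.4221 0.3842]
[0.58695263 0.04588038 0.2751008 ] [ 179.96538294   18.5702715  -178.01609511] [10.17361224  0.42210743  3.35897644]
```

View pics/k2.png

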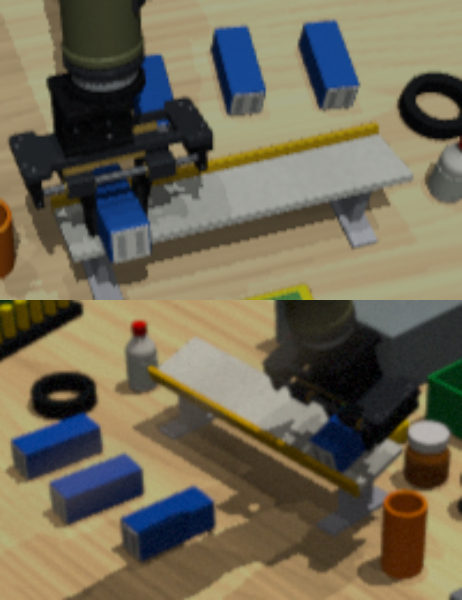

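The picture shows the first pack still held against the lip. The call was refused because a 0.06 shift was too large, so I resend it.

Request:
send_rows:
  xyz:
    - [0, 0, 0]
    - [0, 0, 0]
    - [0, 0, 0]
    - [0, 0, 0]
    - [0, 0, 0]
    - [0, 0, -0.02]
    - [0, 0, -0.03]
    - [0, 0, -0.03]
    - [0, 0, 0]
    - [0, 0, 0]
    - [0, 0, 0]
    - [0, 0, -0.03]
    - [0, 0, -0.03]
    - [0.0289, 0.0292, 0]
    - [0.0289, 0.0292, 0]
    - [0.0289, 0.0292, 0]
    - [0.0289, 0.0292, 0]
    - [0, 0, 0]
    - [0, 0, 0]
    - [0, 0, 0]
  rotation:
    - [0, 0, 0]
    - [0, 0, 0]
    - [0, 0, 0]
    - [0, 0, 0]
    - [0, 0, 0]
    - [0, 0, 0]
    - [0, 0, 0]
    - [0, 0, 0]
    - [0, 0.1033, 0]
    - [0, 0.1033, 0]
    - [0, 0.1033, 0]
    - [0, 0, 0]
    - [0, 0, 0]
    - [0, 0, 0]
    - [0, 0, 0]
    - [0, 0, 0]
    - [0, 0, 0]
    - [0, 0, 0.113]
    - [0, 0, 0]
    - [0, 0, 0]
  jaw: [0.45, 0.6, 0.8, 1, 1, 1, 1, 1, 1, 1, 1, 1, 1, 1, 1, 1, 1, 1, 1, 1]

```text
time_s: 25.4
tool_pos: [0.4394, 0.1569, 0.4075]
tool_rot: [-180.0, 0.0, 175.6]
force: [0.2, -1.0, 0.5]
grip_width: 0.0869
grasp_force: 0.0
```

```bash
cat >> pk.py <<'E'
    # packs on the deck: blue/white in T and S, centroid vs prediction of a perfectly placed pack
    from slot import *
    T=env.read_camera("side")
    import itertools
    for y in(-.138,-.046,.046,.138):
        K=np.array([C+(.015+a*.055)*X+(y+b*.022)*Y+(.022+e*.022)*Z for a,b,e in itertools.product((-1,1),repeat=3)])
        for n,c in(("S",S),("T",T)):
            pr=cen(proj(c,K).astype(np.float32).reshape(-1,1,2))
            for k in blobs(c,"blue",150):
                if np.hypot(*(cen(k)-pr))<14: print("deck",y,n,"pred",pr.round(1),"seen blue",cen(k).round(1),cv2.boundingRect(k),"predbox",cv2.boundingRect(proj(c,K).astype(np.float32).reshape(-1,1,2)))
E
python3 pk.py
```

```text
tcp [0.4394 0.1569 0.4075] [-179.9843    0.0096  175.5957] 0.08693295567775128
S [0.5745 0.0664]
S [0.4255 0.155 ]
S [0.4052 0.2714]
S [0.4221 0.3841]
W [434.3 154.4] [113.3  44.9] yaw -4.75
  hull [[337, 156], [336, 255], [300, 255], [298, 157]]
W [429.3 385. ] [114.   66.3] yaw -6.21
  hull [[566, 135], [546, 236], [507, 237], [493, 230], [506, 136]]
W [411.2 272.7] [114.1  54. ] yaw -6.74
  hull [[454, 126], [441, 229], [405, 229], [396, 220], [405, 128]]
deck -0.138 S pred [339.3 252.9] seen blue [338.5 250. ] (325, 231, 30, 43) predbox (323, 229, 33, 47)
deck -0.138 T pred [335.7 200.4] seen blue [335.6 198.3] (315, 179, 39, 41) predbox (314, 178, 44, 45)
```

Request:
send_rows:
  xyz:
    - [0.0072, -0.003, 0]
    - [0, 0, 0.04]
    - [0, 0, 0.045]
    - [0, 0, 0.045]
    - [0, 0, 0.04]
    - [0, 0, 0.03]
    - [0, 0, 0.012]
    - [0, 0, 0.006]
    - [0, 0, 0]
    - [0, 0, 0]
    - [0, 0, 0]
    - [0, 0, 0]
    - [0, 0, 0]
    - [0, 0, 0]
    - [0, 0, 0]
    - [0, 0, 0]
  rotation:
    - [0, 0, 0.006]
    - [0, 0, 0]
    - [0, 0, 0]
    - [0, 0, 0]
    - [0, 0, 0]
    - [0, 0, 0]
    - [0, 0, 0]
    - [0, 0, 0]
    - [0, 0, 0]
    - [0, 0, 0]
    - [0, 0, 0]
    - [0, 0, 0]
    - [0, 0, 0]
    - [0, 0, 0]
    - [0, 0, 0]
    - [0, 0, 0]
  jaw: [1, 1, 1, 1, 1, 1, 1, 1, 1, 0.6, 0.4, 0.3, 0.3, 0.3, 0.3, 0.3]
  newtons: 30

```text
time_s: 27.15
tool_pos: [0.4317, 0.155, 0.1896]
tool_rot: [-180.0, -0.0, 175.2]
force: [-0.6, -0.4, 1.7]
grip_width: 0.0439
grasp_force: 30.0
```

Request:
send_rows:
  xyz:
    - [0, 0, -0.02]
    - [0, 0, -0.04]
    - [0, 0, -0.045]
    - [0, 0, -0.045]
    - [0, 0, 0]
    - [-0.0393, -0.0061, 0]
    - [-0.0393, -0.0061, 0]
    - [-0.0393, -0.0061, 0]
    - [-0.0393, -0.0061, 0]
    - [0, 0, 0]
    - [0, 0, 0]
    - [0, 0, 0]
    - [0.0079, 0, 0.0246]
    - [0.0079, 0, 0.0246]
    - [0, 0, 0]
    - [0, 0, 0]
    - [0, 0, 0.004]
    - [0, 0, 0.004]
    - [0, 0, 0.003]
    - [0, 0, 0]
  rotation:
    - [0, 0, 0]
    - [0, 0, 0]
    - [0, 0, 0]
    - [0, 0, 0]
    - [0, 0, -0.119]
    - [0, 0, 0]
    - [0, 0, 0]
    - [0, 0, 0]
    - [0, 0, 0]
    - [0, -0.1033, 0]
    - [0, -0.1033, 0]
    - [0, -0.1033, 0]
    - [0, 0, 0]
    - [0, 0, 0]
    - [0, 0, 0]
    - [0, 0, 0]
    - [0, 0, 0]
    - [0, 0, 0]
    - [0, 0, 0]
    - [0, 0, 0]
  jaw: [0.3, 0.3, 0.3, 0.3, 0.3, 0.3, 0.3, 0.3, 0.3, 0.3, 0.3, 0.3, 0.3, 0.3, 0.3, 0.3, 0.3, 0.3, 0.3, 0.3]

```text
time_s: 29.15
tool_pos: [0.5934, 0.1363, 0.2781]
tool_rot: [180.0, 17.8, -178.0]
force: [-1.0, -0.6, -0.7]
grip_width: 0.0437
grasp_force: 30.0
```

Request:
send_rows:
  xyz:
    - [0, 0, 0.001]
    - [0.002, 0, 0]
    - [0.002, 0, 0]
    - [0.002, 0, 0]
    - [0.0015, 0, 0]
    - [0.001, 0, 0]
    - [0, 0, 0]
  rotation:
    - [0, 0, 0]
    - [0, 0, 0]
    - [0, 0, 0]
    - [0, 0, 0]
    - [0, 0, 0]
    - [0, 0, 0]
    - [0, 0, 0]
  jaw: [0.3, 0.3, 0.3, 0.3, 0.3, 0.3, 0.3]

```text
time_s: 29.85
tool_pos: [0.5864, 0.1362, 0.2758]
tool_rot: [179.9, 18.0, -178.0]
force: [1.1, 0.2, 6.0]
grip_width: 0.0439
grasp_force: 30.0
```

Request:
send_rows:
  xyz:
    - [0.001, 0, 0]
    - [0.001, 0, 0]
    - [0.001, 0, 0]
    - [0.001, 0, 0]
    - [0, 0, 0]
  rotation:
    - [0, 0, 0]
    - [0, 0, 0]
    - [0, 0, 0]
    - [0, 0, 0]
    - [0, 0, 0]
  jaw: [0.3, 0.3, 0.3, 0.3, 0.3]

```text
time_s: 30.35
tool_pos: [0.584, 0.1361, 0.2754]
tool_rot: [179.9, 18.3, -178.0]
force: [8.6, 0.4, 4.1]
grip_width: 0.0435
grasp_force: 30.0
```

Request:
send_rows:
  xyz:
    - [0.001, 0, 0]
    - [0, 0, 0]
    - [0, 0, 0]
    - [0, 0, 0]
    - [0, 0, 0]
    - [0, 0, -0.02]
    - [0, 0, -0.03]
    - [0, 0, -0.03]
    - [0, 0, 0]
    - [0, 0, 0]
    - [0, 0, 0]
    - [0, 0, -0.03]
    - [0, 0, -0.03]
    - [0.0342, 0.0355, 0]
    - [0.0342, 0.0355, 0]
    - [0.0342, 0.0355, 0]
    - [0.0342, 0.0355, 0]
    - [0, 0, 0]
    - [0, 0, 0]
    - [0, 0, 0]
  rotation:
    - [0, 0, 0]
    - [0, 0, 0]
    - [0, 0, 0]
    - [0, 0, 0]
    - [0, 0, 0]
    - [0, 0, 0]
    - [0, 0, 0]
    - [0, 0, 0]
    - [0, 0.1033, 0]
    - [0, 0.1033, 0]
    - [0, 0.1033, 0]
    - [0, 0, 0]
    - [0, 0, 0]
    - [0, 0, 0]
    - [0, 0, 0]
    - [0, 0, 0]
    - [0, 0, 0]
    - [0, 0, 0.145]
    - [0, 0, 0]
    - [0, 0, 0]
  jaw: [0.45, 0.6, 0.8, 1, 1, 1, 1, 1, 1, 1, 1, 1, 1, 1, 1, 1, 1, 1, 1, 1]

```text
time_s: 32.35
tool_pos: [0.4149, 0.2714, 0.4084]
tool_rot: [-180.0, 0.0, 173.8]
force: [-0.6, -0.5, 0.2]
grip_width: 0.0872
grasp_force: 0.0
```

```bash
python3 pk.py
```

```text
tcp [0.4149 0.2714 0.4084] [-179.9725    0.0147  173.786 ] 0.08721915786790882
S [0.5745 0.0664]
S [0.5712 0.1659]
S [0.4051 0.2717]
S [0.422  0.3841]
W [430.5 384.9] [114.6  53.8] yaw -6.16
  hull [[403, 163], [450, 166], [439, 263], [404, 263], [397, 252]]
W [413.  271.1] [113.3  44.9] yaw -7.11
  hull [[340, 160], [338, 257], [302, 258], [301, 160]]
deck -0.138 S pred [339.3 252.9] seen blue [338.5 250. ] (325, 231, 30, 43) predbox (323, 229, 33, 47)
deck -0.138 T pred [335.7 200.4] seen blue [335.6 198.3] (315, 179, 39, 41) predbox (314, 178, 44, 45)
deck -0.046 S pred [375.9 244.2] seen blue [374.4 241.6] (360, 223, 32, 42) predbox (358, 221, 35, 46)
deck -0.046 T pred [310.8 186.9] seen blue [311.1 185.5] (291, 167, 39, 39) predbox (289, 165, 43, 44)
```

Request:
send_rows:
  xyz:
    - [0.0042, -0.0008, 0]
    - [0, 0, 0.04]
    - [0, 0, 0.045]
    - [0, 0, 0.045]
    - [0, 0, 0.04]
    - [0, 0, 0.03]
    - [0, 0, 0.013]
    - [0, 0, 0.006]
    - [0, 0, 0]
    - [0, 0, 0]
    - [0, 0, 0]
    - [0, 0, 0]
    - [0, 0, 0]
    - [0, 0, 0]
    - [0, 0, 0]
    - [0, 0, 0]
  rotation:
    - [0, 0, 0.016]
    - [0, 0, 0]
    - [0, 0, 0]
    - [0, 0, 0]
    - [0, 0, 0]
    - [0, 0, 0]
    - [0, 0, 0]
    - [0, 0, 0]
    - [0, 0, 0]
    - [0, 0, 0]
    - [0, 0, 0]
    - [0, 0, 0]
    - [0, 0, 0]
    - [0, 0, 0]
    - [0, 0, 0]
    - [0, 0, 0]
  jaw: [1, 1, 1, 1, 1, 1, 1, 1, 1, 0.6, 0.4, 0.3, 0.3, 0.3, 0.3, 0.3]
  newtons: 30

```text
time_s: 34.1
tool_pos: [0.4101, 0.2717, 0.1896]
tool_rot: [-180.0, -0.0, 172.8]
force: [-0.0, -0.6, 2.0]
grip_width: 0.0437
grasp_force: 30.0
```

Request:
send_rows:
  xyz:
    - [0, 0, -0.02]
    - [0, 0, -0.04]
    - [0, 0, -0.045]
    - [0, 0, -0.045]
    - [0, 0, 0]
    - [0, 0, 0]
    - [-0.0436, -0.0124, 0]
    - [-0.0436, -0.0124, 0]
    - [-0.0437, -0.0124, 0]
    - [-0.0437, -0.0125, 0]
    - [0, 0, 0]
    - [0, 0, 0]
    - [0, 0, 0]
    - [0.0079, 0, 0.0246]
    - [0.0079, 0, 0.0246]
    - [0, 0, 0]
    - [0, 0, 0.004]
    - [0, 0, 0.004]
    - [0, 0, 0.003]
    - [0, 0, 0]
  rotation:
    - [0, 0, 0]
    - [0, 0, 0]
    - [0, 0, 0]
    - [0, 0, 0]
    - [0, 0, -0.08]
    - [0, 0, -0.08]
    - [0, 0, 0]
    - [0, 0, 0]
    - [0, 0, 0]
    - [0, 0, 0]
    - [0, -0.1033, 0]
    - [0, -0.1033, 0]
    - [0, -0.1033, 0]
    - [0, 0, 0]
    - [0, 0, 0]
    - [0, 0, 0]
    - [0, 0, 0]
    - [0, 0, 0]
    - [0, 0, 0]
    - [0, 0, 0]
  jaw: [0.3, 0.3, 0.3, 0.3, 0.3, 0.3, 0.3, 0.3, 0.3, 0.3, 0.3, 0.3, 0.3, 0.3, 0.3, 0.3, 0.3, 0.3, 0.3, 0.3]

```text
time_s: 36.1
tool_pos: [0.5901, 0.2282, 0.2782]
tool_rot: [180.0, 17.8, -178.1]
force: [0.4, 0.2, -3.6]
grip_width: 0.0438
grasp_force: 30.0
```

Request:
send_rows:
  xyz:
    - [0, 0, 0.001]
    - [0.002, 0, 0]
    - [0.002, 0, 0]
    - [0.002, 0, 0]
    - [0.0015, 0, 0]
    - [0.001, 0, 0]
    - [0.001, 0, 0]
    - [0, 0, 0]
  rotation:
    - [0, 0, 0]
    - [0, 0, 0]
    - [0, 0, 0]
    - [0, 0, 0]
    - [0, 0, 0]
    - [0, 0, 0]
    - [0, 0, 0]
    - [0, 0, 0]
  jaw: [0.3, 0.3, 0.3, 0.3, 0.3, 0.3, 0.3, 0.3]

```text
time_s: 36.9
tool_pos: [0.5819, 0.2282, 0.2754]
tool_rot: [179.9, 18.0, -178.1]
force: [1.2, -0.7, 6.1]
grip_width: 0.0444
grasp_force: 30.0
```

Request:
send_rows:
  xyz:
    - [0.001, 0, 0]
    - [0.001, 0, 0]
    - [0.001, 0, 0]
    - [0.001, 0, 0]
    - [0, 0, 0]
  rotation:
    - [0, 0, 0]
    - [0, 0, 0]
    - [0, 0, 0]
    - [0, 0, 0]
    - [0, 0, 0]
  jaw: [0.3, 0.3, 0.3, 0.3, 0.3]

```text
time_s: 37.4
tool_pos: [0.5799, 0.228, 0.2752]
tool_rot: [179.8, 18.4, -178.1]
force: [9.6, 1.9, 3.9]
grip_width: 0.0439
grasp_force: 30.0
```

Request:
send_rows:
  xyz:
    - [0.001, 0, 0]
    - [0, 0, 0]
    - [0, 0, 0]
    - [0, 0, 0]
    - [0, 0, 0]
    - [0, 0, -0.02]
    - [0, 0, -0.03]
    - [0, 0, -0.03]
    - [0, 0, 0]
    - [0, 0, 0]
    - [0, 0, 0]
    - [0, 0, -0.03]
    - [0, 0, -0.03]
    - [0.0282, 0.0404, 0]
    - [0.0282, 0.0404, 0]
    - [0.0282, 0.0404, 0]
    - [0.0282, 0.0404, 0]
    - [0, 0, 0]
    - [0, 0, 0]
    - [0, 0, 0]
  rotation:
    - [0, 0, 0]
    - [0, 0, 0]
    - [0, 0, 0]
    - [0, 0, 0]
    - [0, 0, 0]
    - [0, 0, 0]
    - [0, 0, 0]
    - [0, 0, 0]
    - [0, 0.1033, 0]
    - [0, 0.1033, 0]
    - [0, 0.1033, 0]
    - [0, 0, 0]
    - [0, 0, 0]
    - [0, 0, 0]
    - [0, 0, 0]
    - [0, 0, 0]
    - [0, 0, 0]
    - [0, 0, 0.143]
    - [0, 0, 0]
    - [0, 0, 0]
  jaw: [0.45, 0.6, 0.8, 1, 1, 1, 1, 1, 1, 1, 1, 1, 1, 1, 1, 1, 1, 1, 1, 1]

```text
time_s: 39.4
tool_pos: [0.4342, 0.3836, 0.408]
tool_rot: [-179.9, 0.0, 173.8]
force: [-0.3, 0.0, -0.5]
grip_width: 0.0869
grasp_force: 0.0
```

```bash
python3 pk.py
```

```text
tcp [0.4342 0.3836 0.408 ] [-179.9468    0.025   173.8321] 0.08685181540573736
S [0.5745 0.0664]
S [0.5712 0.1659]
S [0.5687 0.2667]
S [0.4407 0.3632]
deck -0.138 S pred [339.3 252.9] seen blue [338.5 250. ] (325, 231, 30, 43) predbox (323, 229, 33, 47)
deck -0.138 T pred [335.7 200.4] seen blue [335.5 198.4] (315, 179, 39, 41) predbox (314, 178, 44, 45)
deck -0.046 S pred [375.9 244.2] seen blue [374.4 241.6] (360, 223, 32, 42) predbox (358, 221, 35, 46)
deck -0.046 T pred [310.8 186.9] seen blue [311.1 185.5] (291, 167, 39, 39) predbox (289, 165, 43, 44)
deck 0.046 S pred [411.6 235.8] seen blue [410.1 233.6] (395, 215, 34, 42) predbox (393, 213, 37, 45)
deck 0.046 T pred [287.3 174.3] seen blue [286.2 169.7] (268, 156, 36, 29) predbox (266, 153, 43, 43)
```

The fourth pack has been knocked by about (+18, -21) mm. I shift to see it whole and measure again.

Request:
send_rows:
  xyz:
    - [-0.028, -0.0177, 0]
    - [-0.015, 0, 0]
    - [0, 0, 0]
    - [0, 0, 0]
  rotation:
    - [0, 0, 0]
    - [0, 0, 0]
    - [0, 0, 0]
    - [0, 0, 0]
  jaw: [1, 1, 1, 1]

```text
time_s: 39.95
tool_pos: [0.4746, 0.3618, 0.4081]
tool_rot: [-180.0, -0.0, 173.7]
force: [-0.7, 0.5, -0.4]
grip_width: 0.0871
grasp_force: 0.0
```

```bash
python3 pk.py | head -9
```

```text
tcp [0.4746 0.3618 0.4081] [-179.9961   -0.0349  173.6799] 0.08714495121211562
S [0.5745 0.0664]
S [0.5712 0.1659]
S [0.5688 0.2666]
S [0.4415 0.3627]
W [446.6 362. ] [113.4  44.6] yaw -5.46
  hull [[336, 134], [338, 234], [301, 237], [297, 135]]
deck -0.138 S pred [339.3 252.9] seen blue [338.5 250. ] (325, 231, 30, 43) predbox (323, 229, 33, 47)
deck -0.138 T pred [335.7 200.4] seen blue [335.6 198.3] (315, 179, 39, 41) predbox (314, 178, 44, 45)
```

Request:
send_rows:
  xyz:
    - [0.0294, -0.003, 0]
    - [0, 0, 0.04]
    - [0, 0, 0.045]
    - [0, 0, 0.045]
    - [0, 0, 0.04]
    - [0, 0, 0.03]
    - [0, 0, 0.0126]
    - [0, 0, 0.006]
    - [0, 0, 0]
    - [0, 0, 0]
    - [0, 0, 0]
    - [0, 0, 0]
    - [0, 0, 0]
    - [0, 0, 0]
    - [0, 0, 0]
    - [0, 0, 0]
  rotation:
    - [0, 0, -0.014]
    - [0, 0, 0]
    - [0, 0, 0]
    - [0, 0, 0]
    - [0, 0, 0]
    - [0, 0, 0]
    - [0, 0, 0]
    - [0, 0, 0]
    - [0, 0, 0]
    - [0, 0, 0]
    - [0, 0, 0]
    - [0, 0, 0]
    - [0, 0, 0]
    - [0, 0, 0]
    - [0, 0, 0]
    - [0, 0, 0]
  jaw: [1, 1, 1, 1, 1, 1, 1, 1, 1, 0.6, 0.4, 0.3, 0.3, 0.3, 0.3, 0.3]
  newtons: 30

```text
time_s: 41.7
tool_pos: [0.4448, 0.3625, 0.1897]
tool_rot: [180.0, 0.0, 174.5]
force: [-0.4, 0.1, 0.4]
grip_width: 0.0438
grasp_force: 30.0
```

Request:
send_rows:
  xyz:
    - [0, 0, -0.02]
    - [0, 0, -0.04]
    - [0, 0, -0.045]
    - [0, 0, -0.045]
    - [0, 0, 0]
    - [0, 0, 0]
    - [-0.0342, -0.0118, 0]
    - [-0.0342, -0.0118, 0]
    - [-0.0342, -0.0118, 0]
    - [-0.0342, -0.0119, 0]
    - [0, 0, 0]
    - [0, 0, 0]
    - [0, 0, 0]
    - [0.0079, 0, 0.0246]
    - [0.0079, 0, 0.0246]
    - [0, 0, 0]
    - [0, 0, 0.004]
    - [0, 0, 0.004]
    - [0, 0, 0.003]
    - [0, 0, 0]
  rotation:
    - [0, 0, 0]
    - [0, 0, 0]
    - [0, 0, 0]
    - [0, 0, 0]
    - [0, 0, -0.131]
    - [0, 0, 0]
    - [0, 0, 0]
    - [0, 0, 0]
    - [0, 0, 0]
    - [0, 0, 0]
    - [0, -0.1033, 0]
    - [0, -0.1033, 0]
    - [0, -0.1033, 0]
    - [0, 0, 0]
    - [0, 0, 0]
    - [0, 0, 0]
    - [0, 0, 0]
    - [0, 0, 0]
    - [0, 0, 0]
    - [0, 0, 0]
  jaw: [0.3, 0.3, 0.3, 0.3, 0.3, 0.3, 0.3, 0.3, 0.3, 0.3, 0.3, 0.3, 0.3, 0.3, 0.3, 0.3, 0.3, 0.3, 0.3, 0.3]

```text
time_s: 43.7
tool_pos: [0.587, 0.3202, 0.2782]
tool_rot: [180.0, 17.8, -178.0]
force: [0.0, 0.0, -3.3]
grip_width: 0.0438
grasp_force: 30.0
```

Request:
send_rows:
  xyz:
    - [0, 0, 0.001]
    - [0.002, 0, 0]
    - [0.002, 0, 0]
    - [0.002, 0, 0]
    - [0.0015, 0, 0]
    - [0.001, 0, 0]
    - [0, 0, 0]
  rotation:
    - [0, 0, 0]
    - [0, 0, 0]
    - [0, 0, 0]
    - [0, 0, 0]
    - [0, 0, 0]
    - [0, 0, 0]
    - [0, 0, 0]
  jaw: [0.3, 0.3, 0.3, 0.3, 0.3, 0.3, 0.3]

```text
time_s: 44.4
tool_pos: [0.5797, 0.3204, 0.2758]
tool_rot: [179.9, 18.0, -178.0]
force: [0.6, -0.9, 6.6]
grip_width: 0.0437
grasp_force: 30.0
```

Request:
send_rows:
  xyz:
    - [0.001, 0, 0]
    - [0.001, 0, 0]
    - [0.001, 0, 0]
    - [0, 0, 0]
  rotation:
    - [0, 0, 0]
    - [0, 0, 0]
    - [0, 0, 0]
    - [0, 0, 0]
  jaw: [0.3, 0.3, 0.3, 0.3]

```text
time_s: 44.8
tool_pos: [0.5776, 0.3203, 0.2752]
tool_rot: [179.8, 18.1, -178.0]
force: [5.4, 0.7, 4.9]
grip_width: 0.0434
grasp_force: 30.0
```

Request:
send_rows:
  xyz:
    - [0.001, 0, 0]
    - [0.001, 0, 0]
    - [0, 0, 0]
    - [0, 0, 0]
  rotation:
    - [0, 0, 0]
    - [0, 0, 0]
    - [0, 0, 0]
    - [0, 0, 0]
  jaw: [0.3, 0.3, 0.3, 0.3]

```text
time_s: 45.2
tool_pos: [0.5768, 0.3201, 0.2752]
tool_rot: [179.8, 18.3, -178.0]
force: [9.4, 1.6, 4.2]
grip_width: 0.0435
grasp_force: 30.0
```

Request:
send_rows:
  xyz:
    - [0, 0, 0]
    - [0, 0, 0]
    - [0, 0, 0]
    - [0, 0, 0]
    - [0, 0, 0]
    - [0, 0, -0.02]
    - [0, 0, -0.03]
    - [0, 0, -0.03]
    - [0, 0, 0]
    - [0, 0, 0]
    - [0, 0, 0]
    - [0, 0, -0.03]
    - [0, 0, -0.03]
    - [-0.0205, -0.0355, 0]
    - [-0.0205, -0.0355, 0]
    - [-0.0205, -0.0355, 0]
    - [-0.0205, -0.0355, 0]
    - [0, 0, 0]
    - [0, 0, 0]
    - [0, 0, 0]
  rotation:
    - [0, 0, 0]
    - [0, 0, 0]
    - [0, 0, 0]
    - [0, 0, 0]
    - [0, 0, 0]
    - [0, 0, 0]
    - [0, 0, 0]
    - [0, 0, 0]
    - [0, 0.1033, 0]
    - [0, 0.1033, 0]
    - [0, 0.1033, 0]
    - [0, 0, 0]
    - [0, 0, 0]
    - [0, 0, 0]
    - [0, 0, 0]
    - [0, 0, 0]
    - [0, 0, 0]
    - [0, 0, 0]
    - [0, 0, 0]
    - [0, 0, 0]
  jaw: [0.45, 0.6, 0.8, 1, 1, 1, 1, 1, 1, 1, 1, 1, 1, 1, 1, 1, 1, 1, 1, 1]

```text
time_s: 47.2
tool_pos: [0.6361, 0.1815, 0.4081]
tool_rot: [179.9, -0.1, -177.8]
force: [0.6, -0.3, -0.8]
grip_width: 0.0869
grasp_force: 0.0
```

```bash
python3 pk.py|grep deck;python3 - <<'E'
from cell import env
import cv2,numpy as np
w=env.read_camera("wrist");S=env.read_camera("scene")
im=np.zeros((600,800,3),np.uint8);im[:290,:640]=w["image"][:290];im[295:595,:250]=cv2.resize(S["image"][200:340,160:276],(250,300));
T=env.read_camera("side");im[295:595,255:800]=cv2.resize(T["image"][140:250,220:420],(545,300));cv2.imwrite("pics/f1.png",im)
E
```

```text
deck -0.138 S pred [339.3 252.9] seen blue [338.5 249.9] (325, 231, 30, 43) predbox (323, 229, 33, 47)
deck -0.138 T pred [335.7 200.4] seen blue [335.6 198.3] (315, 179, 39, 41) predbox (314, 178, 44, 45)
deck -0.046 S pred [375.9 244.2] seen blue [374.4 241.8] (360, 224, 32, 41) predbox (358, 221, 35, 46)
deck -0.046 T pred [310.8 186.9] seen blue [311.4 185.5] (291, 167, 39, 39) predbox (289, 165, 43, 44)
deck 0.046 S pred [411.6 235.8] seen blue [410.  233.6] (395, 215, 34, 42) predbox (393, 213, 37, 45)
deck 0.046 T pred [287.3 174.3] seen blue [287.9 172.9] (269, 156, 37, 36) predbox (266, 153, 43, 43)
deck 0.138 S pred [446.6 227.6] seen blue [445.1 225.7] (429, 208, 36, 40) predbox (427, 206, 40, 44)
deck 0.138 T pred [265.1 162.3] seen blue [265.1 161.1] (246, 145, 37, 34) predbox (244, 142, 42, 41)
```

View pics/f1.png

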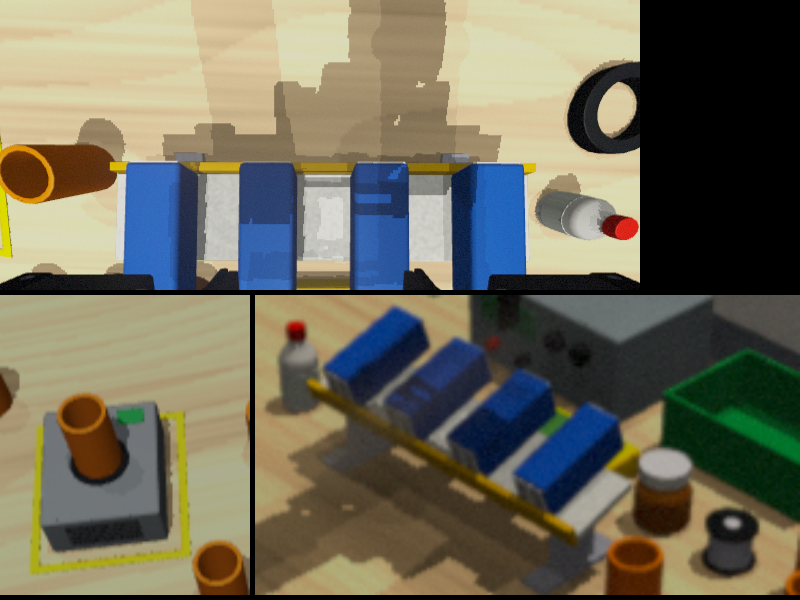

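The picture shows all four packs lying parallel on the ledge with their lower ends at the lip. The pipe is seated and the extractor is inside the tape. Now a last numeric check of the gaps and the extractor.

Run:
```python
from cell import env
from h import *
from slot import *
import pk
w=env.read_camera("wrist");S=env.read_camera("scene")
for k in blobs(S,"orange",200):
    p=plane(S,cen(k),.1175)[0]
    if abs(p[1]+.276)<.03: print("pipe",p)
m=mask(w,"blue")
for y in(-.138,-.046,.046,.138):
    out=[]
    for dy in(-.012,0,.012):
        # walk down-slope along pack's top to last blue pixel
        for x in np.arange(0,-.06,-.0005):
            q=proj(w,C+x*X+(y+dy)*Y+.044*Z)[0].round().astype(int)
            if m[q[1],q[0]]==0: break
        out.append(round(x*1000,1))
    print(y,"top lower end at deck x mm",out)
```

```text
pipe [ 0.6038 -0.2759  0.1175]
-0.138 top lower end at deck x mm [np.float64(-39.5), np.float64(-39.5), np.float64(-39.5)]
-0.046 top lower end at deck x mm [np.float64(-40.0), np.float64(-40.0), np.float64(-40.0)]
0.046 top lower end at deck x mm [np.float64(-40.5), np.float64(-40.5), np.float64(-40.5)]
0.138 top lower end at deck x mm [np.float64(-40.5), np.float64(-40.0), np.float64(-40.0)]
```

All packs are at the lip and the extractor has not moved.

```bash
python3 -c "
from cell import env
print(env.sign_off())"
```

```text
the job is handed in; nothing more can be done
None
```

The job is handed in at about 47 s: the extractor is centred and square in its outline to about 2 mm, the pipe is fully home on its spigot, and all four packs lie flat on the ledge against the yellow lip (the judging verdict was not shown).

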